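# Lock the sprung lid of a bakery crate with a curved pin

### The job

Lock the lid of the bakery transport crate with the curved orange-handled pin. Push the lid down against its springs and, keeping it down, swing the curved rod round through the yellow ring until the ring is up against the pin's collar (a few millimetres' gap is fine), then let go so that the pin alone, lying flat on the lid, holds the lid down. Do not wrench the pin against the ring, and leave everything else on the bench where it is.

Things in the scene. Friction and masses are not known exactly. Their poses are not given: they have to be found in the camera images.
- crate: Black transport crate with aluminium edges, fixed to the bench, 260 (its x) by 300 (its y) by 100 mm high; origin: centre of its underside, z up. A grey sprung lid 270 by 310 by 16 mm lies over it.
- lid (a joint): How far the lid is pressed down, m: 0 = up (as its springs leave it), 0.010 = at its stop. It moves straight down and stays level wherever it is pressed. It starts to move at about 7 N, needs about 13 N at the stop, and springs back up when let go.
- lid_top (a point): Centre of the lid's flat top, 128 mm above the bench when up. There the yellow ring pokes through a slot: with the lid up only about 3.5 mm of the hole shows above the lid, too little for the 8 mm rod; with the lid at its stop 13.5 mm. With the rod through and let go, the lid rises until the rod bears on the ring's top, and stays about 4.5 mm down.
- eye: Yellow closed upright ring, fixed to the crate, in the middle of the lid; origin: centre of its round hole, 122 mm above the bench. Hole about 19 mm wide, wire 6 mm thick, 32 mm over all. The hole's axis is this body's y (level); its x lies level in the plane of the ring; z up.
- pin: Loose curved pin, about 0.15 kg, flat. Origin: centre of its rod's bend, level with its underside; z up. The steel rod, 8 mm thick, axis 4 mm above the underside, runs from the handle along +x at y = -40 mm to x = 0, then bends (radius 40 mm about the origin) anticlockwise from above through 135 degrees to its tip at (28, 28). To thread it, the pin turns anticlockwise from above about its origin.
- pin_grip (a point): Middle of the pin's upright orange handle, at (-40, -40, 32) mm of the pin; same axes as the pin. The handle is 32 mm along x, 13 mm along y (pinch it across y) and 46 mm high from the pin's underside.
- pin_tip (a point): Centre of the pin's rounded free tip, on the rod's axis, at (28, 28, 4) mm of the pin.
- pin_seat (a point): Point (0, -40, 4) mm of the pin, on the rod's axis, 3 mm ahead of the face of its steel collar (6 mm along x by 16 by 18 mm high, centred at x = -6 mm), which cannot pass the ring. The hole lies about here when the ring is against the collar.
- straight_pin: Bystander: loose straight pin with blue handle, about 105 mm long and 36 mm high; not to be used.
- cookie_stack: Bystander: stack of three brown cookies, 72 mm wide, 54 mm high; origin under its centre.
- paper_cup: Bystander: white cup, 72 mm wide, 85 mm high; origin under its centre.
- jam_jar: Bystander: amber jar, 72 mm wide, 95 mm high.
- pastry_brush: Bystander: brush lying on the bench.
- steel_bowl: Bystander: steel bowl, 120 mm wide, 50 mm high.
- sugar_can: Bystander: blue can, 64 mm wide, 110 mm high.

How it is judged:
By the outcome, as a careful person would: the job done as asked, in the order asked, and still so for the second after the job is handed in, with the robot touching nothing.
It also fails if it takes over 69 s, if anything falls off the work surface, if the arm or the gripper's body presses on something with over 40 N, if the wrist force passes 120 N, or if a joint passes its speed limit or range.

### The arm

A 6-joint arm with a two-finger parallel gripper is mounted at the origin on the work surface. World frame = base frame: x ahead of the robot, y to its left, z up, the work surface at z = 0. Lengths are in m, angles in rad, forces in N, time in s.
With the tool pointing down it reaches from about 0.35 to 0.975 m from the base axis. Payload 7.1 kg.
Tool frame: the origin (TCP) lies at the very end of the fingers, on their centre line; the grasp point (between the pads) lies 19 mm behind it; x points along the fingers, y is the direction in which the jaws open and shut, and the axes are right-handed (so a half turn about x gives the same grasp; the last joint's range is limited). The gripper opens to 88 mm and grips with 3 to 60 N. Pads are 20 mm wide; open, the fingers measure 115 mm over their backs; the gripper's body (75 mm by 178 mm) begins 61 mm behind the grasp point.
Start: joints at [-1.233, 0.423, 1.63, -0, 1.089, -0.019], TCP at [0.218, -0.586, 0.2] pointing down, gripper open.
Joint ranges: [-3, 3], [-0.9, 2.11], [0.09, 2.58], [-1.31, 4.45], [0.11, 2.69], [-2.54, 2.54]. Speed limits (rad/s): [2.39, 2.39, 3.01, 3.14, 3.14, 3.14].

### API

Orientations are given as a unit quaternion [x, y, z, w].
In Python, from station import telemetry, cams, order gives the robot as it stands.
- The arm moves only by the shell command python3 -m crank 'ROWS' [OPENING]. ROWS is JSON, a list of rows, each a list of 6 numbers: the shift along the tool's x, y, z in units of 0.4 m (1.0 is 0.4 m), then the turn, a rotation vector about the tool's x, y, z in units of pi rad (1.0 is pi rad). A call has 1 to 10 rows; each row is the pose to reach, as a shift and turn from the pose measured when the call began, along the tool's axes at that moment, turning the shorter way round; what a row does not reach only later rows make up. A row lasts 1/10 s, in which the tool goes at most 50 mm and 8.59 degrees, less where a joint would pass 70% of its speed; a pose out of reach is approached as far as the arm can. A call with a number of a shift or a turn outside -1 to 1 is refused whole. A call with a gripper value outside its range is refused whole. OPENING is the closure, from -1 (fully open) to 1 (shut), so that 0 is half open, set as the call begins (- or left out, the last holds). The fingers move at their own pace and stop on an object; the grip force is fixed at half the most. Time passes only in rows, so rows that repeat a pose let the fingers close. It gives the time, the measured TCP pose, the force and the opening at its end, in the units of the state.
- telemetry.state(): the state, without advancing time (a new reading comes with each control period).
- cams.grab_frame(name): name is "scene" or "top" or "wrist"; returns a dict with "img" (420x560x3 uint8, red, green, blue), "z_map" (420x560 float32, m along the optical axis (not along the pixel's ray), 0 where there is no reading), "intrinsics" (3x3 intrinsics, pixels), "distortion" ([k1, k2, p1, p2, k3] as OpenCV has them; the pictures are not rectified), "rvec" (rotation vector, rad) and "tvec" (3), from world to camera coordinates, as OpenCV has them; the wrist camera has in their place "mount" (4x4, takes a point from camera to tool coordinates, whose origin is the TCP and whose axes are the tool frame's). Camera axes: x right, y down, z forward; pixel columns grow to the right and rows downward; lengths in m; the calibration is good to about 2 mm. A picture is of the moment at which its call begins: read the wrist's pose just before it.
- order.finish_job(): hands the job in, once; it reports no verdict.
The state is a dict: "clock": time; "joint_pos": joint angles; "dq": joint speeds; "tau": joint torques, N m; "eef_pos": TCP position; "eef_rot": TCP orientation; "force": force on the tool from outside, world axes, zero at the start; "moment": the same for the moment, N m; "grip_width": finger opening in m.
Only numpy, scipy, OpenCV 4.12 (cv2) and the standard library are available. Lean on these libraries where they do the work, as an engineer would, in place of code of your own. Each camera call takes 0.05 s, during which the arm holds its last target.

## Working session

There is one attempt and no reset: what is moved stays moved. The work goes in short steps, Python scripts to look and compute and a shell command to move; the robot and the scene stay as the last step left them, time stands still between calls to the robot, and variables do not carry over. Pictures are saved under pics/ and viewed, and the job is handed in when it is done.

```bash
ls; mkdir -p pics
python3 - <<'E'
from station import telemetry,cams
import cv2
print(telemetry.state())
for n in ["scene","top","wrist"]:
    f=cams.grab_frame(n)
    cv2.imwrite(f"pics/{n}0.png",f["img"][:,:,::-1])
    print(n,f["intrinsics"].tolist(),f["distortion"],f.get("rvec"),f.get("tvec"),f.get("mount"))
E
```

```text
pics
{'clock': 0.0, 'joint_pos': array([-1.23299740e+00,  4.23822456e-01,  1.63072635e+00,  8.92671265e-06,
        1.08860056e+00, -1.90037593e-02]), 'dq': array([-0.00116836,  0.00023168,  0.00061023,  0.00199314, -0.00126042,
       -0.00068318]), 'tau': array([ 1.75413163e-03, -5.44608164e+01, -2.73666143e+01,  6.43203151e-02,
        2.26837612e-02, -1.17263439e-04]), 'eef_pos': array([ 0.2181204 , -0.58504659,  0.19909893]), 'eef_rot': array([-0.69579949, -0.12602307,  0.69596868, -0.12493538]), 'force': array([ 0.07848216, -0.28008187,  0.09944989]), 'moment': array([-0.06362515,  0.054812  ,  0.0168755 ]), 'grip_width': 0.08765945505587024}
scene [[455.4309820611069, 0.0, 281.4346941375419], [0.0, 455.4309820611069, 207.94370179572724], [0.0, 0.0, 1.0]] [-0.02682908  0.          0.          0.          0.        ] [ 2.34435991  0.82605056 -0.28053395] [-0.47021758 -0.22298757  1.42906519] None
top [[545.8454515416415, 0.0, 279.93976196403634], [0.0, 545.8454515416415, 219.22681329260774], [0.0, 0.0, 1.0]] [0.02360646 0.         0.         0.         0.        ] [ 2.16207981 -2.12235689  0.15711154] [0.00292271 0.59820634 1.69214072] None
wrist [[377.14756430022464, 0.0, 281.221612619341], [0.0, 377.14756430022464, 205.99598191840064], [0.0, 0.0, 1.0]] [-0.10787196  0.          0.          0.          0.        ] None None [[-1.62509259e-04 -3.02998203e-01  9.52991113e-01 -1.84845867e-01]
 [ 9.99999539e-01 -9.50612867e-04 -1.31716660e-04 -8.27846702e-04]
 [ 9.45835526e-04  9.52990653e-01  3.02998218e-01 -8.24507978e-02]
 [ 0.00000000e+00  0.00000000e+00  0.00000000e+00  1.00000000e+00]]
```

View pics/top0.png

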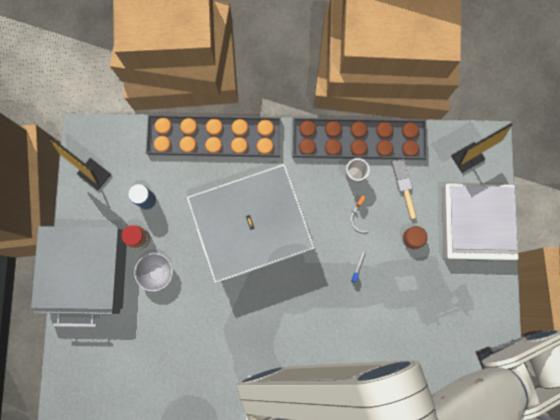

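View pics/scene0.png

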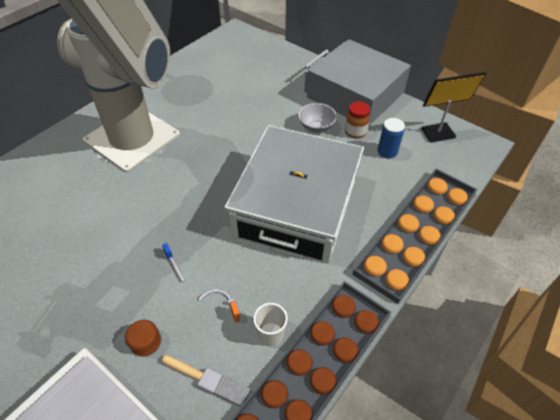

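View pics/wrist0.png

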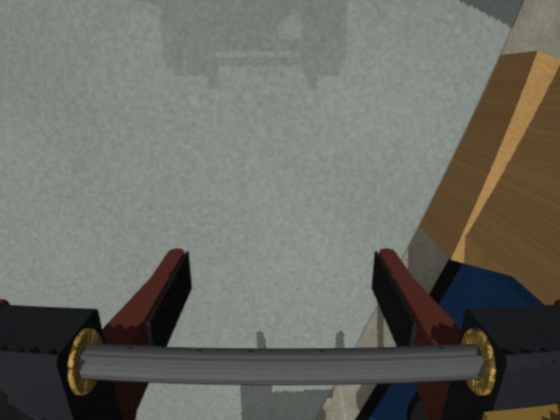

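The top view shows the crate with the ring at about (250,222), the curved pin with its orange handle at about (361,201) and rod down to about (365,232), and the straight pin at (358,268). Next I'll take coarse positions from depth.

```bash
cat > h.py <<'E'
import numpy as np,cv2
from scipy.spatial.transform import Rotation as R
from station import telemetry,cams,order
def grab(n):
    s=telemetry.state(); f=cams.grab_frame(n)
    if n=="wrist":
        T=np.eye(4);T[:3,:3]=R.from_quat(s["eef_rot"]).as_matrix();T[:3,3]=s["eef_pos"]
        f["c2w"]=T@np.array(f["mount"])
    else:
        T=np.eye(4);T[:3,:3]=cv2.Rodrigues(np.array(f["rvec"]))[0];T[:3,3]=np.ravel(f["tvec"])
        f["c2w"]=np.linalg.inv(T)
    return f
def rays(f,uv):
    return cv2.undistortPoints(np.array(uv,float).reshape(-1,1,2),f["intrinsics"],f["distortion"]).reshape(-1,2)
def world(f,uv):  # via depth
    uv=np.array(uv).reshape(-1,2); n=rays(f,uv)
    z=f["z_map"][uv[:,1].astype(int),uv[:,0].astype(int)]
    P=np.c_[n*z[:,None],z]
    return P@f["c2w"][:3,:3].T+f["c2w"][:3,3]
def onplane(f,uv,h):
    n=rays(f,uv); d=np.c_[n,np.ones(len(n))]@f["c2w"][:3,:3].T; o=f["c2w"][:3,3]
    return o+d*((h-o[2])/d[:,2])[:,None]
def mask(f,lo,hi,roi=None):
    hsv=cv2.cvtColor(f["img"],cv2.COLOR_RGB2HSV); m=cv2.inRange(hsv,lo,hi)
    if roi:
        k=np.zeros_like(m);k[roi[1]:roi[3],roi[0]:roi[2]]=255;m&=k
    v,u=np.nonzero(m);return np.c_[u,v]
E
python3 - <<'E'
from h import *
f=grab("top")
for nm,uv in dict(handle=(361,201),ringc=(250,222),rodtip=(367,232),rodmid=(352,220),c1=(285,166),c2=(188,198),c3=(216,280),c4=(314,247),lid=(240,200),cup=(357,170),brush=(405,190),bluepin=(356,275)).items():
    print(nm,world(f,[uv]).round(4))
m=mask(f,(3,150,120),(18,255,255),(340,185,380,225));print(len(m),m.mean(0),world(f,m).mean(0))
I=cv2.resize(f["img"][170:300,190:420],None,fx=3.4,fy=3.4,interpolation=cv2.INTER_CUBIC)
cv2.imwrite("pics/topz.png",I[:,:,::-1])
s=telemetry.state();print(R.from_quat(s["eef_rot"]).as_matrix().round(3))
E
```

```text
handle [[ 0.661  -0.2433  0.0489]]
ringc [[0.5742 0.1036 0.1361]]
rodtip [[ 5.680e-01 -2.695e-01  4.000e-04]]
rodmid [[ 0.6055 -0.22    0.0071]]
c1 [[ 7.835e-01  8.000e-04 -2.000e-04]]
c2 [[0.6463 0.2953 0.1249]]
c3 [[0.3991 0.2005 0.1286]]
c4 [[ 0.5157 -0.0977  0.0019]]
lid [[0.6421 0.1362 0.1299]]
cup [[ 0.7736 -0.2373  0.0018]]
brush [[ 0.7044 -0.3893  0.0242]]
bluepin [[ 0.4261 -0.2281  0.0399]]
34 [360.67647059 200.32352941] [ 0.66363377 -0.2426584   0.04618525]
[[-0.     0.349 -0.937]
 [ 0.001 -0.937 -0.349]
 [-1.    -0.001 -0.   ]]
```

View pics/topz.png

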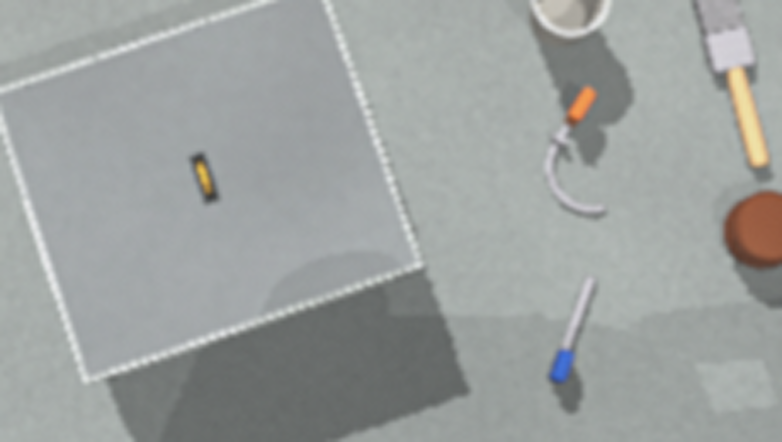

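```bash
python3 -m crank '[[0,-0.25,-0.7,0,0,0],[0,-0.25,-0.7,0,0,0],[0,-0.25,-0.7,0.1,0,0],[0,-0.25,-0.7,0.15,0,0],[0,-0.25,-0.7,0.2,0,0],[0,-0.25,-0.7,0.269,0,0],[0,-0.25,-0.7,0.269,0,0],[0,-0.25,-0.7,0.269,0,0],[0,-0.25,-0.7,0.269,0,0],[0,-0.25,-0.7,0.269,0,0]]' -1
python3 - <<'E'
from h import *
s=telemetry.state();print(s["joint_pos"].round(3))
M=R.from_quat(s["eef_rot"]).as_matrix();print(M.round(3),s["eef_pos"])
print((M.T@(np.array([.655,-.24,.14])-s["eef_pos"])/.4).round(3))
E
```

```text
clock: 1.2
eef_pos: [0.4455, -0.3938, 0.1994]
eef_rot: [-0.686, 0.169, 0.687, 0.17]
force: [-0.9, -0.4, 0.0]
grip_width: 0.0877
[-0.744  0.38   1.699  0.     1.064  1.311]
[[-0.001 -0.466 -0.885]
 [ 0.001 -0.885  0.466]
 [-1.    -0.001  0.001]] [ 0.44545753 -0.39378594  0.19938228]
[ 0.149 -0.584 -0.284]
```

```bash
python3 -m crank '[[0.15,-0.584,-0.284,0,0,0],[0.15,-0.584,-0.284,0,0,0],[0.15,-0.584,-0.284,0,0,0],[0.15,-0.584,-0.284,0,0,0],[0.15,-0.584,-0.284,0,0,0],[0.15,-0.584,-0.284,0,0,0],[0.15,-0.584,-0.284,0,0,0],[0.15,-0.584,-0.284,0,0,0],[0.15,-0.584,-0.284,0,0,0],[0.15,-0.584,-0.284,0,0,0]]' -1
python3 - <<'E'
from h import *
f=grab("wrist");cv2.imwrite("pics/w1.png",f["img"][:,:,::-1])
m=mask(f,(3,150,100),(18,255,255))
P=world(f,m);print(len(m),P.mean(0),P.min(0),P.max(0))
import pickle;pickle.dump(f,open("w1.pkl","wb"))
E
```

```text
clock: 2.2
eef_pos: [0.6538, -0.2415, 0.1402]
eef_rot: [-0.686, 0.17, 0.686, 0.171]
force: [-0.9, 0.3, -0.6]
grip_width: 0.0881
8916 [ 0.67346874 -0.29561229  0.03782784] [ 0.51707728 -0.44378876  0.00084024] [ 0.8669455  -0.06192511  0.32497906]
```

View pics/w1.png

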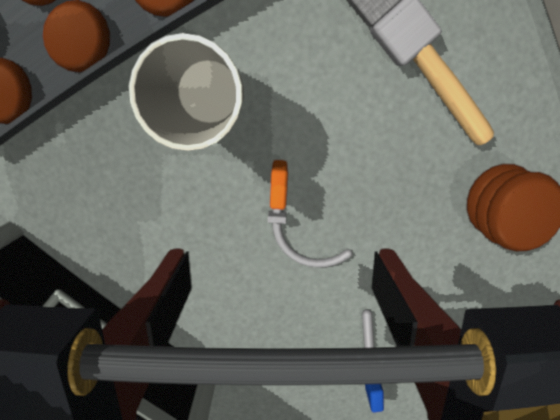

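The wrist view shows the handle at (279,185), the collar at (277,217), and the rod curving to its tip at (348,256). Next I'll fit the pin's pose.

```bash
cat >> h.py <<'E'
def pinfit(f,roi,rodroi,h0=0.0,show=True):
    from scipy.optimize import least_squares
    m=mask(f,(3,150,100),(18,255,255),roi);P=world(f,m)
    top=P[abs(P[:,2]-(h0+.046))<.006]
    c,(w,l),a=cv2.minAreaRect((top[:,:2]*1000).astype(np.float32))
    print("handle top n",len(top),"z",np.median(top[:,2]),"rect mm",np.array(c).round(1),round(w,1),round(l,1),a)
    # rod: z between 3 and 12mm
    u,v=np.meshgrid(np.arange(rodroi[0],rodroi[2]),np.arange(rodroi[1],rodroi[3]));uv=np.c_[u.ravel(),v.ravel()]
    Q=world(f,uv);k=(Q[:,2]>h0+.004)&(Q[:,2]<h0+.012);Q=Q[k]
    print("rod n",len(Q),"max z",np.percentile(Q[:,2],95))
    hc=top[:,:2].mean(0)
    def pts(p):
        c,s=np.cos(p[2]),np.sin(p[2])
        d=Q[:,:2]-p[:2];return d@np.array([[c,-s],[s,c]])
    def res(p):
        L=pts(p);r=np.hypot(L[:,0],L[:,1])-.04
        st=L[:,0]<0; st&=L[:,1]<0
        r=np.where(st,L[:,1]+.04,r)
        c,s=np.cos(p[2]),np.sin(p[2])
        g=p[:2]+np.array([[c,-s],[s,c]])@np.array([-.04,-.04])
        return np.r_[np.clip(r,-.01,.01),(hc-g)*8]
    best=None
    for y in np.arange(-180,180,20):
        y=np.radians(y);c,s=np.cos(y),np.sin(y)
        o=hc-np.array([[c,-s],[s,c]])@np.array([-.04,-.04])
        q=least_squares(res,[*o,y],x_scale=[.01,.01,.1])
        L=pts(q.x);cost=q.cost
        if best is None or cost<best.cost: best=q
    L=pts(best.x);print("O,yaw",best.x[:2].round(4),np.degrees(best.x[2]).round(2),"rms mm",1e3*np.sqrt(np.mean(res(best.x)[:-2]**2)),"handle resid",res(best.x)[-2:]/8*1e3)
    a=np.degrees(np.arctan2(L[:,1],L[:,0]));print("arc ang range",np.percentile(a[(L[:,1]>-.04)|(L[:,0]>0)],[1,99]))
    return best.x,hc
E
python3 - <<'E'
from h import *
import pickle;f=pickle.load(open("w1.pkl","rb"))
pinfit(f,(260,150,300,220),(265,205,365,280))
E
```

```text
handle top n 620 z 0.04564795214467843 rect mm [ 660.4 -242.8] 12.2 31.3 59.20149612426758
rod n 890 max z 0.008886960042804898
O,yaw [ 0.6067 -0.2572] 149.28 rms mm 2.3416286388401564 handle resid [-0.16966253 -0.03139522]
arc ang range [-104.34391058   46.19440187]
```

```bash
cat >> h.py <<'E'
def plan(p,yaw_y,s=None):
    """tool-axis shift units and turn units to put TCP at p, tool straight down, tool y at yaw_y deg"""
    s=s or telemetry.state();M=R.from_quat(s["eef_rot"]).as_matrix()
    y=np.radians(yaw_y);X=np.array([0,0,-1.]);Y=np.array([np.cos(y),np.sin(y),0]);G=np.c_[X,Y,np.cross(X,Y)]
    return np.r_[M.T@(np.array(p)-s["eef_pos"])/.4, R.from_matrix(M.T@G).as_rotvec()/np.pi]
def yawy(s): 
    M=R.from_quat(s["eef_rot"]).as_matrix();return np.degrees(np.arctan2(M[1,1],M[0,1]))
E
python3 - <<'E'
from h import *
print(yawy(telemetry.state()))
print(plan([.6604,-.2428,.06],-120.75).round(4));print(plan([.6604,-.2428,.005],-120.75).round(4))
E
```

```text
-117.869334191999
[ 2.002e-01 -4.200e-03 -1.590e-02  1.600e-02  1.000e-04  2.000e-04]
[ 3.377e-01 -4.200e-03 -1.600e-02  1.600e-02  1.000e-04  2.000e-04]
```

```bash
python3 -m crank '[[0.1,-0.0042,-0.016,0.016,0,0],[0.18,-0.0042,-0.016,0.016,0,0],[0.2,-0.0042,-0.016,0.016,0,0],[0.2,-0.0042,-0.016,0.016,0,0],[0.26,-0.0042,-0.016,0.016,0,0],[0.3,-0.0042,-0.016,0.016,0,0],[0.325,-0.0042,-0.016,0.016,0,0],[0.337,-0.0042,-0.016,0.016,0,0],[0.337,-0.0042,-0.016,0.016,0,0]]' -0.2
python3 - <<'E'
from h import *
print(yawy(telemetry.state()))
print(plan([.6604,-.2428,.005],-120.75).round(4))
f=grab("wrist");cv2.imwrite("pics/w2.png",f["img"][:,:,::-1])
E
```

```text
clock: 3.15
eef_pos: [0.6603, -0.2427, 0.0051]
eef_rot: [-0.682, 0.187, 0.682, 0.188]
force: [0.6, 0.5, -0.1]
grip_width: 0.0528
-120.74746072510575
[ 0.0003  0.     -0.0003  0.      0.0003  0.0002]
```

View pics/w2.png

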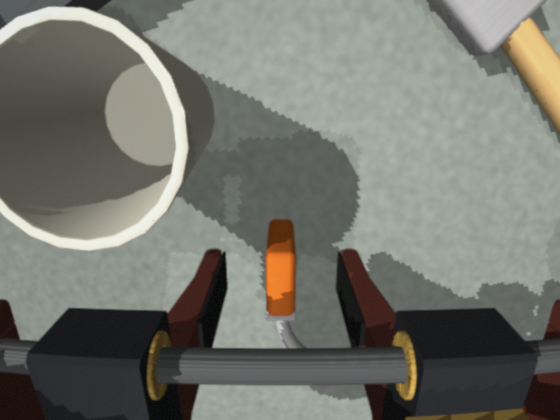

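The handle at (281,268) is centred between the fingers, and the cup is clear. I'll close the gripper.

```bash
python3 -m crank '[[0,0,0,0,0,0],[0,0,0,0,0,0],[0,0,0,0,0,0],[0,0,0,0,0,0],[0,0,0,0,0,0],[0,0,0,0,0,0],[0,0,0,0,0,0],[0,0,0,0,0,0]]' 1
python3 -m crank '[[-0.06,0,0,0,0,0],[-0.12,0,0,0,0,0],[-0.24,0,0,0,0,0],[-0.36,0,0,0,0,0],[-0.48,0,0,0,0,0],[-0.48,0,0,0,0,0],[-0.48,0,0,0,0,0]]' 1
python3 - <<'E'
from h import *
print(yawy(telemetry.state()),telemetry.state()["joint_pos"].round(3))
f=grab("wrist");cv2.imwrite("pics/w3.png",f["img"][:,:,::-1])
s=telemetry.state();T=f["c2w"]
m=mask(f,(3,150,100),(18,255,255),(250,200,310,340));P=world(f,m)
M=R.from_quat(s["eef_rot"]).as_matrix();L=(P-s["eef_pos"])@M
print(len(m),np.median(L,0),np.percentile(L,[2,98],axis=0))
f=grab("top");I=cv2.resize(f["img"][130:280,180:440],None,fx=3,fy=3);cv2.imwrite("pics/t3.png",I[:,:,::-1])
E
```

```text
clock: 4.0
eef_pos: [0.6607, -0.2429, 0.0058]
eef_rot: [0.682, -0.187, -0.682, -0.188]
force: [-0.4, 0.5, 1.2]
grip_width: 0.0129
clock: 4.7
eef_pos: [0.6611, -0.2432, 0.1991]
eef_rot: [0.683, -0.187, -0.681, -0.188]
force: [0.4, 0.1, -2.3]
grip_width: 0.0128
-120.74791902503983 [-3.700e-01  5.400e-01  1.440e+00  1.000e-03  1.159e+00  1.737e+00]
2427 [-0.04154726  0.00017428 -0.00898255] [[-0.04320575 -0.00559299 -0.01712728]
 [-0.00562584  0.00585783  0.01229818]]
```

View pics/w3.png

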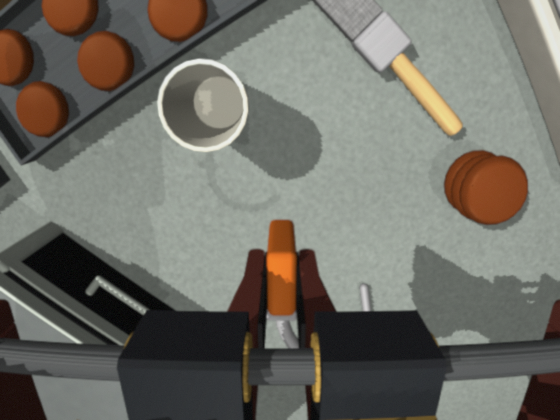

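View pics/t3.png

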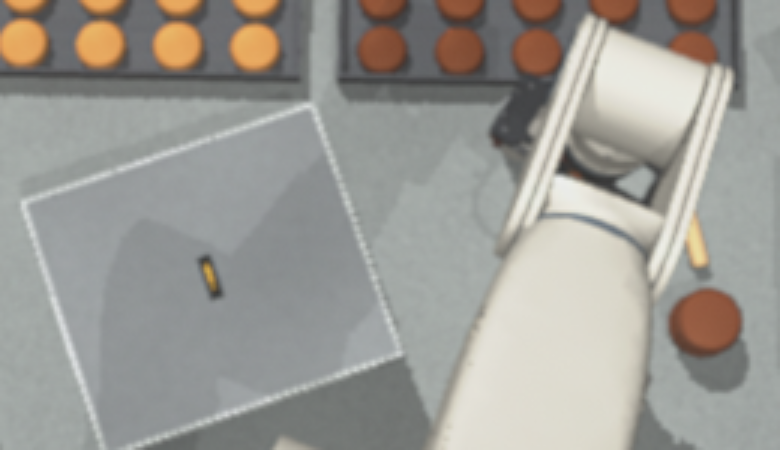

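Run:
```python
from h import *
print(plan([.514,.139,.22],-120.75).round(4))
```

```text
[-0.0578 -0.6339  0.8003  0.      0.001   0.    ]
```

```bash
python3 -m crank '[[-0.055,-0.634,0.8,0,0,0],[-0.055,-0.634,0.8,0,0,0],[-0.055,-0.634,0.8,0,0,0],[-0.055,-0.634,0.8,0,0,0],[-0.055,-0.634,0.8,0,0,0],[-0.055,-0.634,0.8,0,0,0],[-0.055,-0.634,0.8,0,0,0],[-0.055,-0.634,0.8,0,0,0],[-0.055,-0.634,0.8,0,0,0],[-0.055,-0.634,0.8,0,0,0]]' 1
python3 - <<'E'
from h import *
import pickle
print(yawy(telemetry.state()),telemetry.state()["joint_pos"].round(3))
f=grab("wrist");cv2.imwrite("pics/w4.png",f["img"][:,:,::-1]);pickle.dump(f,open("w4.pkl","wb"))
f=grab("scene");I=cv2.resize(f["img"][60:260,180:440],None,fx=3,fy=3);cv2.imwrite("pics/s4.png",I[:,:,::-1])
E
```

```text
clock: 5.8
eef_pos: [0.5126, 0.1401, 0.2173]
eef_rot: [-0.68, 0.187, 0.684, 0.186]
force: [0.0, -0.6, -1.8]
grip_width: 0.0125
-120.55542228421564 [2.430e-01 2.670e-01 1.817e+00 2.000e-03 1.062e+00 2.346e+00]
```

View pics/w4.png

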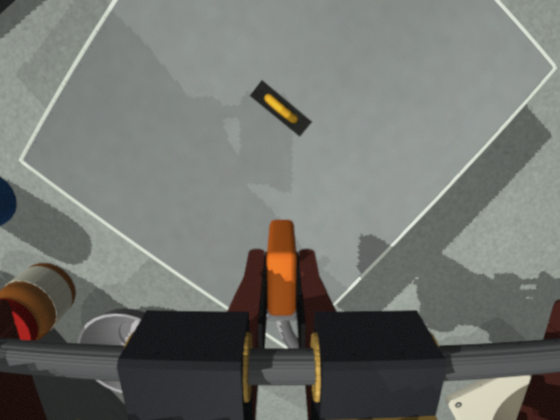

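View pics/s4.png

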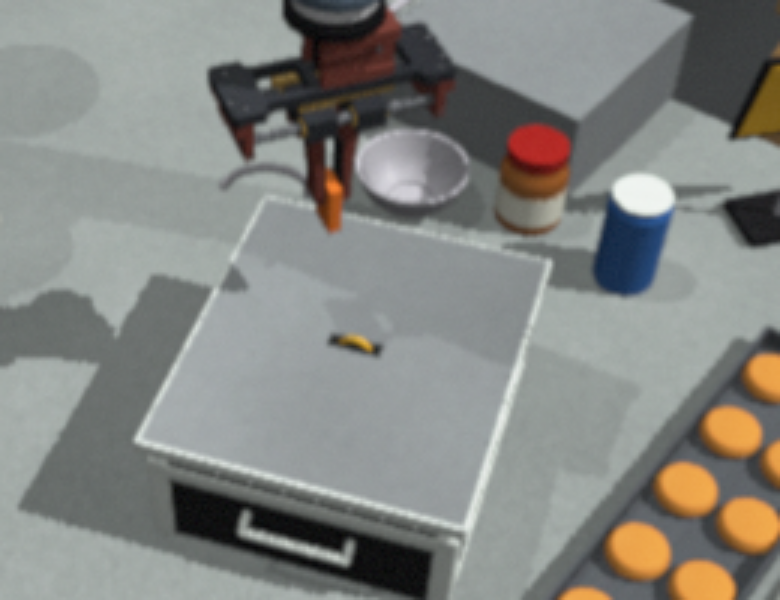

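The ring at (281,108) sits in the dark slot running from (256,88) to (305,128). The scene view shows the pin held level over the lid's far edge. Next I'll measure the ring.

Run:
```python
from h import *
import pickle
f=pickle.load(open("w4.pkl","rb"))
m=mask(f,(15,120,80),(35,255,255),(240,70,330,145));P=world(f,m);print("yellow",len(m),P.mean(0),np.percentile(P[:,2],[5,50,95]))
t=P[P[:,2]>.1355];print(len(t),t.mean(0))
for h in (.137,):
    q=onplane(f,m,h);r=cv2.minAreaRect((q[:,:2]*1000).astype(np.float32));print("rect",r)
g=cv2.cvtColor(f["img"],cv2.COLOR_RGB2GRAY);k=np.zeros(g.shape,np.uint8);k[75:142,240:325]=1
sat=cv2.cvtColor(f["img"],cv2.COLOR_RGB2HSV)[:,:,1]
mm=((g<60)|(sat>120))&(k>0);v,u=np.nonzero(mm);q=onplane(f,np.c_[u,v],.128);r=cv2.minAreaRect((q[:,:2]*1000).astype(np.float32));print("slot",r,q.mean(0))
u,v=np.meshgrid(range(150,450,5),range(20,200,5));W=world(f,np.c_[u.ravel(),v.ravel()]);k=abs(W[:,2]-.128)<.02;print("lid z",np.median(W[k,2]))
# crate edges: white lines
ft=grab("top")
# lid top: points with z>.115
u,v=np.meshgrid(range(170,330),range(150,300));W=world(ft,np.c_[u.ravel(),v.ravel()]);k=(W[:,2]>.12)&(W[:,2]<.134)
print("lid",cv2.minAreaRect((W[k,:2]*1000).astype(np.float32)),np.median(W[k,2]))
m=mask(ft,(15,100,80),(35,255,255),(235,205,265,240));print("top yellow",onplane(ft,m,.137).mean(0),len(m))
```

```text
yellow 377 [0.57142523 0.10589661 0.1349057 ] [0.12788355 0.1351833  0.13790406]
175 [0.5706288  0.10531066 0.13830852]
rect ((571.191650390625, 105.89471435546875), (28.063322067260742, 6.751120567321777), 19.13278579711914)
slot ((570.5671997070312, 105.67842102050781), (44.54371643066406, 12.736720085144043), 20.369550704956055) [0.57090763 0.10575715 0.128     ]
lid z 0.12804887459986947
lid ((574.8353881835938, 106.42438507080078), (276.6465759277344, 315.6836853027344), 20.13870620727539) 0.1287568569714692Traceback (most recent call last):
  File "<stdin>", line 17, in <module>
  File "h.py", line 21, in onplane
    n=rays(f,uv); d=np.c_[n,np.ones(len(n))]@f["c2w"][:3,:3].T; o=f["c2w"][:3,3]
  File "h.py", line 14, in rays
    return cv2.undistortPoints(np.array(uv,float).reshape(-1,1,2),f["intrinsics"],f["distortion"]).reshape(-1,2)
           ~~~~~~~~~~~~~~~~~~~^^^^^^^^^^^^^^^^^^^^^^^^^^^^^^^^^^^^^^^^^^^^^^^^^^^^^^^^^^^^^^^^^^^^
cv2.error: OpenCV(4.12.0) /io/opencv/modules/calib3d/src/undistort.dispatch.cpp:347: error: (-215:Assertion failed) CV_IS_MAT(_src) && CV_IS_MAT(_dst) && (_src->rows == 1 || _src->cols == 1) && (_dst->rows == 1 || _dst->cols == 1) && _src->cols + _src->rows - 1 == _dst->rows + _dst->cols - 1 && (CV_MAT_TYPE(_src->type) == CV_32FC2 || CV_MAT_TYPE(_src->type) == CV_64FC2) && (CV_MAT_TYPE(_dst->type) == CV_32FC2 || CV_MAT_TYPE(_dst->type) == CV_64FC2) in function 'cvUndistortPointsInternal'
```

Run:
```python
from h import *
print(plan([.571,.035,.22],-0.75).round(4))
```

```text
[-0.0059  0.1481 -0.2536 -0.6669  0.0012  0.0011]
```

```bash
python3 -m crank '[[-0.006,0.02,-0.02,-0.05,0,0],[-0.006,0.03,-0.04,-0.1,0,0],[-0.006,0.04,-0.06,-0.15,0,0],[-0.006,0.05,-0.08,-0.2,0,0],[-0.006,0.06,-0.1,-0.25,0,0],[-0.006,0.07,-0.12,-0.3,0,0],[-0.006,0.08,-0.14,-0.35,0,0],[-0.006,0.09,-0.16,-0.4,0,0],[-0.006,0.1,-0.18,-0.45,0,0],[-0.006,0.11,-0.2,-0.5,0,0]]' 1
python3 - <<'E'
from h import *
print(plan([.571,.035,.22],-0.75).round(4))
E
```

```text
clock: 6.95
eef_pos: [0.5608, 0.0567, 0.2195]
eef_rot: [-0.625, -0.33, 0.628, -0.328]
force: [-0.3, 0.4, -1.2]
grip_width: 0.0124
[-0.0014  0.0519  0.0301 -0.1881  0.0003  0.0016]
```

```bash
python3 -m crank '[[0,0.052,0.03,-0.05,0,0],[0,0.052,0.03,-0.1,0,0],[0,0.052,0.03,-0.15,0,0],[0,0.052,0.03,-0.188,0,0],[0,0.052,0.03,-0.188,0,0],[0,0.052,0.03,-0.188,0,0]]' 1
python3 - <<'E'
from h import *
import pickle
print(yawy(telemetry.state()),telemetry.state()["joint_pos"].round(3))
f=grab("wrist");cv2.imwrite("pics/w5.png",f["img"][:,:,::-1]);pickle.dump(f,open("w5.pkl","wb"))
def ring(f):
    m=mask(f,(15,120,80),(35,255,255),(200,50,360,200));P=world(f,m);t=P[P[:,2]>.1355]
    print("yellow",len(m),P.mean(0),"top",t.mean(0))
    print(cv2.minAreaRect((onplane(f,m,.137)[:,:2]*1000).astype(np.float32)))
    g=cv2.cvtColor(f["img"],cv2.COLOR_RGB2GRAY);sat=cv2.cvtColor(f["img"],cv2.COLOR_RGB2HSV)[:,:,1]
    mc=m.mean(0);mm=(g<60)|(sat>120);v,u=np.nonzero(mm);k=np.hypot(u-mc[0],v-mc[1])<48
    q=onplane(f,np.c_[u,v][k],.128);r=cv2.minAreaRect((q[:,:2]*1000).astype(np.float32));print("slot",r)
ring(f); ring(pickle.load(open("w4.pkl","rb")))
E
```

```text
clock: 7.55
eef_pos: [0.5711, 0.0337, 0.219]
eef_rot: [-0.503, -0.497, 0.506, -0.494]
force: [0.2, 0.4, -1.3]
grip_width: 0.0127
-1.09554484485609 [3.800e-02 3.270e-01 1.728e+00 1.000e-03 1.092e+00 5.600e-02]
yellow 370 [0.57126561 0.10635749 0.13407026] top [0.570738   0.10611196 0.13689602]
((570.9411010742188, 106.14918518066406), (27.84148406982422, 6.780341625213623), 21.038654327392578)
slot ((570.4061889648438, 105.67439270019531), (44.80780029296875, 12.894169807434082), 20.47942352294922)
yellow 377 [0.57142523 0.10589661 0.1349057 ] top [0.5706288  0.10531066 0.13830852]
((571.191650390625, 105.89471435546875), (28.063322067260742, 6.751120567321777), 19.13278579711914)
slot ((570.5671997070312, 105.67842102050781), (44.54371643066406, 12.736720085144043), 20.369550704956055)
```

View pics/w5.png

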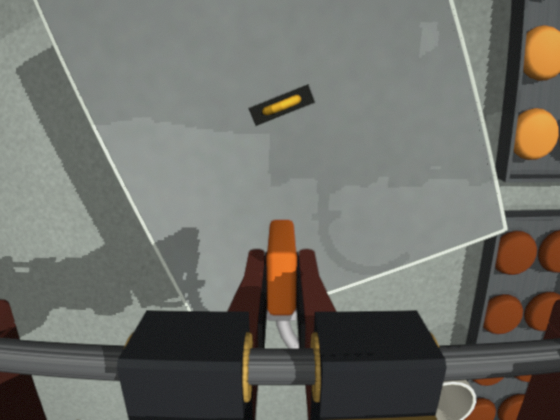

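```bash
cat >> h.py <<'E'
E_=np.array([.5706,.1057]);PF=-69.6
def Rm(a): a=np.radians(a);return np.array([[np.cos(a),-np.sin(a)],[np.sin(a),np.cos(a)]])
OS=E_+Rm(PF)@[0,.04]
def tcp(dpsi,back,hx=0.0,hy=0.0):
    """TCP xy, yaw_y for pin yaw PF+dpsi with its origin 'back' m short along PF; hx,hy: handle centre in pin axes rel. to TCP"""
    psi=PF+dpsi;O=OS-back*(Rm(PF)@[1,0])
    return O+Rm(psi)@[-.04-hx,-.04-hy],psi+90
E
python3 - <<'E'
from h import *
import pickle
f=pickle.load(open("w5.pkl","rb"));s=telemetry.state()
m=mask(f,(3,150,100),(18,255,255),(250,200,310,340));P=world(f,m)
M=R.from_quat(s["eef_rot"]).as_matrix();L=(P-s["eef_pos"])@M
t=L[L[:,0]<-.0395];print("top face z ext",np.percentile(t[:,2],[1,5,50,95,99]),np.percentile(t[:,0],[5,50,95]))
p,y=tcp(-140,.012);print(p,y,plan([*p,.2],y).round(4))
E
```

```text
top face z ext [-0.01632523 -0.01472923 -0.00208466  0.01117291  0.01260166] [-0.04105132 -0.04016372 -0.03957781]
[0.65844589 0.14591239] -119.6 [ 0.0468  0.2134 -0.2836  0.6586  0.0017  0.0012]
```

Run:
```python
from h import *
import pickle
f=pickle.load(open("w5.pkl","rb"));s=telemetry.state()
m=mask(f,(3,130,80),(20,255,255),(250,200,310,340));P=world(f,m)
M=R.from_quat(s["eef_rot"]).as_matrix();L=(P-s["eef_pos"])@M
for v in range(216,322,6):
    k=abs(m[:,1]-v)<1
    if k.any(): print(v,k.sum(),np.median(L[k],0).round(4))
for v in range(312,330,3):
    print(v,f["img"][v,282],((world(f,[[282,v]])-s["eef_pos"])@M).round(4))
```

```text
222 21 [-0.0019 -0.0017 -0.017 ]
228 24 [-0.0106 -0.0014 -0.017 ]
234 25 [-0.0182 -0.0017 -0.0168]
240 26 [-0.026  -0.0014 -0.017 ]
246 27 [-0.0328 -0.0017 -0.017 ]
252 30 [-0.0375 -0.0014 -0.0163]
258 30 [-0.0397 -0.0014 -0.0145]
264 30 [-0.0399 -0.0014 -0.0118]
270 29 [-0.0398 -0.0017 -0.0089]
276 29 [-0.04   -0.0017 -0.0061]
282 28 [-0.04   -0.0019 -0.0032]
288 28 [-0.04   -0.0019 -0.0003]
294 28 [-0.0399 -0.0019  0.0028]
300 27 [-0.0401 -0.0017  0.0057]
306 27 [-0.0401 -0.0017  0.0088]
312 23 [-0.04   -0.0017  0.012 ]
312 [139  70  21] [[-0.04   -0.0013  0.012 ]]
315 [115  87  75] [[-0.0136 -0.0012  0.0313]]
318 [121 120 120] [[-0.0105 -0.0012  0.0352]]
321 [172 171 171] [[-0.0019 -0.0012  0.0431]]
324 [190 189 189] [[-0.0035 -0.0012  0.0441]]
327 [184 183 183] [[-0.002  -0.0012  0.0472]]
```

```bash
python3 -m crank '[[0.03,0.02,-0.02,0.05,0,0],[0.03,0.04,-0.05,0.1,0,0],[0.03,0.06,-0.08,0.15,0,0],[0.03,0.08,-0.11,0.2,0,0],[0.03,0.1,-0.14,0.25,0,0],[0.03,0.12,-0.17,0.3,0,0],[0.03,0.14,-0.2,0.35,0,0],[0.03,0.16,-0.22,0.4,0,0],[0.03,0.18,-0.25,0.45,0,0],[0.03,0.2,-0.28,0.5,0,0]]' 1
python3 - <<'E'
from h import *
p,y=tcp(-140,.012,-.001,-.0008);print(p,y,plan([*p,.18],y).round(4))
E
```

```text
clock: 8.6
eef_pos: [0.6534, 0.1446, 0.2065]
eef_rot: [-0.705, -0.017, 0.709, -0.017]
force: [0.4, -1.3, -1.3]
grip_width: 0.0129
[0.65718124 0.14571073] -119.6 [ 0.0662 -0.0022 -0.0098  0.1797  0.0018 -0.0003]
```

```bash
python3 -m crank '[[0.02,-0.002,-0.01,0.04,0.001,0],[0.04,-0.002,-0.01,0.08,0.002,0],[0.066,-0.002,-0.01,0.13,0.002,0],[0.066,-0.002,-0.01,0.18,0.002,0],[0.066,-0.002,-0.01,0.18,0.002,0],[0.066,-0.002,-0.01,0.18,0.002,0],[0.066,-0.002,-0.01,0.18,0.002,0]]' 1
python3 - <<'E'
from h import *
s=telemetry.state();print(s["joint_pos"].round(3),s["force"])
p,y=tcp(-140,.012,-.001,-.0008);print(p,y,[plan([*p,z],y).round(4) for z in (.145,.130)])
f=grab("scene");I=cv2.resize(f["img"][60:260,180:440],None,fx=3,fy=3);cv2.imwrite("pics/s6.png",I[:,:,::-1])
f=grab("top");I=cv2.resize(f["img"][150:300,150:360],None,fx=3.5,fy=3.5);cv2.imwrite("pics/t6.png",I[:,:,::-1])
E
```

```text
clock: 9.3
eef_pos: [0.6575, 0.1456, 0.1804]
eef_rot: [0.684, -0.18, -0.683, -0.18]
force: [0.6, 0.4, -0.9]
grip_width: 0.0128
[ 2.010e-01  5.140e-01  1.530e+00 -1.000e-03  1.097e+00  2.288e+00] [ 0.63702825  0.3706786  -0.93424766]
[0.65718124 0.14571073] -119.6 [array([ 0.0885,  0.0001,  0.0011,  0.0004, -0.0004, -0.0001]), array([ 1.26e-01,  1.00e-04,  1.10e-03,  4.00e-04, -4.00e-04, -1.00e-04])]
```

View pics/s6.png

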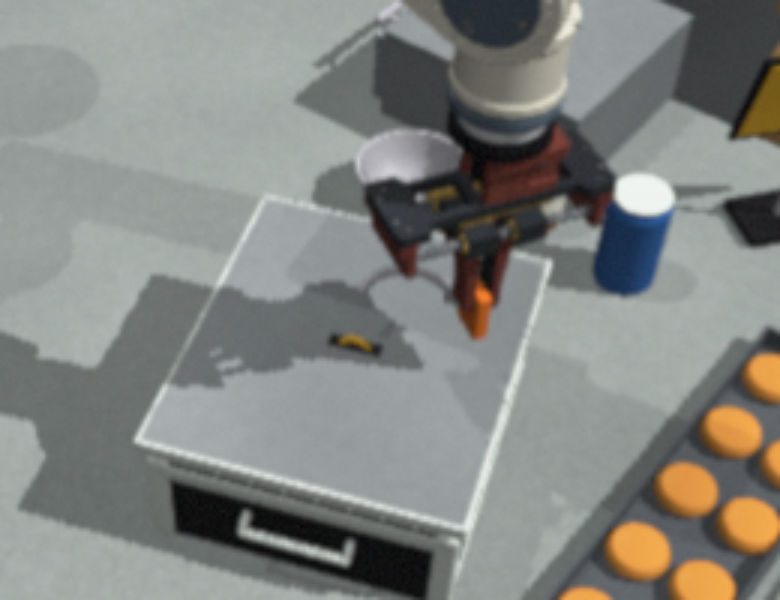

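View pics/t6.png

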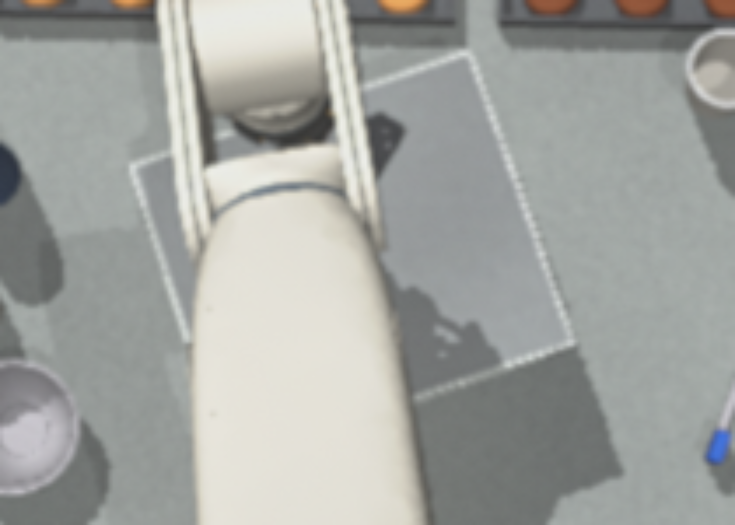

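The scene view shows the pin level, its tip on the near side of the ring (rod end at about (365,285), ring at (357,343)). I'll lower it gently.

```bash
python3 -m crank '[[0.04,0,0.001,0,0,0],[0.08,0,0.001,0,0,0],[0.1,0,0.001,0,0,0],[0.108,0,0.001,0,0,0],[0.108,0,0.001,0,0,0]]' 1
python3 - <<'E'
from h import *
s=telemetry.state();print(s["joint_pos"].round(3),s["force"])
f=grab("scene");I=cv2.resize(f["img"][110:230,230:400],None,fx=4.5,fy=4.5,interpolation=cv2.INTER_CUBIC)
E3=lambda xy,z:cv2.projectPoints(np.array([[*xy,z]]),f["rvec"],np.array(f["tvec"]),f["intrinsics"],f["distortion"])[0].ravel()
s=telemetry.state();M=R.from_quat(s["eef_rot"]).as_matrix()
def pinp(x,y,z): return s["eef_pos"]+M@np.array([.006-z,y+.04-.0008,x+.04-.001])
for q in [(.0283,.0283,.004),(.04,0,.004),(.0283,-.0283,.004),(0,-.04,.004)]:
    w=pinp(*q);uv=(E3(w[:2],w[2])-[230,110])*4.5;cv2.circle(I,tuple(uv.astype(int)),4,(0,255,0),1)
uv=(E3(E_,.138)-[230,110])*4.5;cv2.circle(I,tuple(uv.astype(int)),4,(255,0,0),1)
cv2.imwrite("pics/s7.png",I[:,:,::-1])
E
```

```text
clock: 9.9
eef_pos: [0.6567, 0.1456, 0.1361]
eef_rot: [-0.684, 0.181, 0.684, 0.18]
force: [0.5, 0.2, -1.1]
grip_width: 0.0129
[ 2.010e-01  5.630e-01  1.560e+00 -1.000e-03  1.020e+00  2.289e+00] [ 0.5241024   0.16241478 -1.13731394]
```

View pics/s7.png

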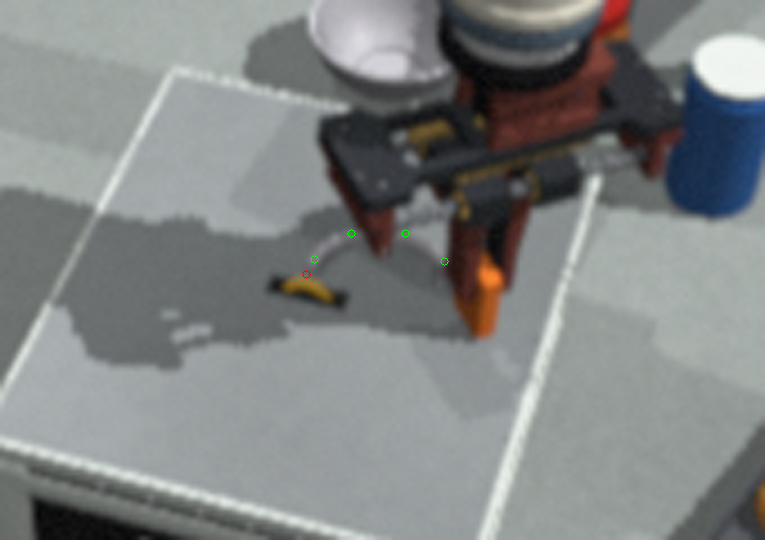

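```bash
python3 -m crank '[[0.005,0,0.001,0,0,0],[0.01,0,0.001,0,0,0],[0.015,0,0.001,0,0,0],[0.02,0,0.001,0,0,0],[0.02,0,0.001,0,0,0]]' 1
python3 -m crank '[[0.004,0,0,0,0,0],[0.008,0,0,0,0,0],[0.011,0,0,0,0,0],[0.011,0,0,0,0,0]]' 1
```

```text
clock: 10.45
eef_pos: [0.6573, 0.1461, 0.1303]
eef_rot: [0.684, -0.181, -0.683, -0.18]
force: [-2.5, 0.3, 7.8]
grip_width: 0.0129
clock: 10.85
eef_pos: [0.6574, 0.146, 0.1275]
eef_rot: [0.685, -0.18, -0.683, -0.181]
force: [-4.8, -1.1, 8.9]
grip_width: 0.0126
```

```bash
python3 -m crank '[[0.005,0,0,0,0,0],[0.01,0,0,0,0,0],[0.014,0,0,0,0,0],[0.014,0,0,0,0,0]]' 1
python3 -m crank '[[0.005,0,0,0,0,0],[0.01,0,0,0,0,0],[0.014,0,0,0,0,0],[0.014,0,0,0,0,0]]' 1
python3 - <<'E'
from h import *
f=grab("wrist");cv2.imwrite("pics/w8.png",f["img"][:,:,::-1])
u,v=np.meshgrid(range(60,500,4),range(10,200,4));W=world(f,np.c_[u.ravel(),v.ravel()]);k=abs(W[:,2]-.122)<.02;print("lid z",np.median(W[k,2]),k.sum())
E
```

```text
clock: 11.25
eef_pos: [0.6574, 0.1461, 0.1238]
eef_rot: [0.685, -0.18, -0.683, -0.181]
force: [-6.0, -1.2, 12.5]
grip_width: 0.0129
clock: 11.65
eef_pos: [0.6578, 0.1461, 0.1235]
eef_rot: [0.685, -0.18, -0.682, -0.181]
force: [-12.2, -2.3, 32.4]
grip_width: 0.0131
lid z 0.11795348267824246 2415
```

View pics/w8.png

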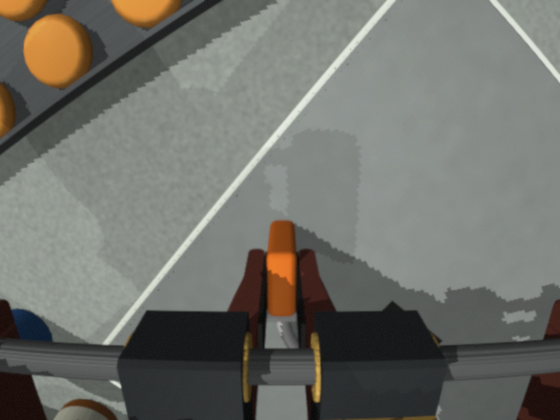

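```bash
cat >> h.py <<'E'
def rows(lst,z,hx=-.001,hy=-.0008):
    s=telemetry.state();print("yaw",yawy(s)-90-PF, "force",s["force"].round(1))
    for d,b in lst:
        p,y=tcp(d,b,hx,hy);print([d,b],(plan([*p,z],y,s).round(4)+0).tolist())
E
python3 - <<'E'
from h import *
rows([(-140,.012),(-140,.009),(-140,.006),(-140,.003),(-140,0),(-136,0),(-132,0),(-128,0),(-124,0),(-120,0)],.1208)
E
```

```text
yaw -139.96452069833694 force [-13.1  -3.   31.2]
[-140, 0.012] [0.0067, 0.0017, 0.0009, 0.0002, -0.0013, 0.0007]
[-140, 0.009] [0.0067, 0.0065, -0.0049, 0.0002, -0.0013, 0.0007]
[-140, 0.006] [0.0067, 0.0114, -0.0106, 0.0002, -0.0013, 0.0007]
[-140, 0.003] [0.0067, 0.0162, -0.0164, 0.0002, -0.0013, 0.0007]
[-140, 0] [0.0067, 0.021, -0.0221, 0.0002, -0.0013, 0.0007]
[-136, 0] [0.0067, 0.0144, -0.015, -0.022, -0.0013, 0.0006]
[-132, 0] [0.0067, 0.0084, -0.0075, -0.0442, -0.0014, 0.0006]
[-128, 0] [0.0067, 0.0029, 0.0004, -0.0665, -0.0014, 0.0005]
[-124, 0] [0.0067, -0.0021, 0.0087, -0.0887, -0.0014, 0.0005]
[-120, 0] [0.0066, -0.0065, 0.0173, -0.1109, -0.0014, 0.0004]
```

```bash
python3 -m crank '[[0.007,0.0017,0.001,0,-0.001,0],[0.007,0.0065,-0.005,0,-0.001,0],[0.007,0.0114,-0.0106,0,-0.001,0],[0.007,0.0162,-0.0164,0,-0.001,0],[0.007,0.021,-0.022,0,-0.001,0],[0.007,0.021,-0.022,0,-0.001,0]]' 1
python3 - <<'E'
from h import *
f=grab("scene");I=cv2.resize(f["img"][110:230,230:400],None,fx=4.5,fy=4.5,interpolation=cv2.INTER_CUBIC)
cv2.imwrite("pics/s9.png",I[:,:,::-1])
p,y=tcp(-140,0,-.001,-.0008);print("err",telemetry.state()["eef_pos"][:2]-p)
rows([(-136,0),(-132,0),(-128,0),(-124,0),(-120,0),(-116,0),(-112,0),(-108,0),(-104,0),(-100,0)],.1208)
E
```

```text
clock: 12.3
eef_pos: [0.6617, 0.1367, 0.1236]
eef_rot: [0.684, -0.179, -0.683, -0.183]
force: [-6.5, 6.3, 14.4]
grip_width: 0.0131
err [0.00030899 0.00225794]
yaw -139.97921731446755 force [-6.7  7.2 14.8]
[-136, 0] [0.007, -0.0012, 0.005, -0.0221, -0.0003, 0.0018]
[-132, 0] [0.007, -0.0073, 0.0125, -0.0443, -0.0004, 0.0018]
[-128, 0] [0.007, -0.0128, 0.0204, -0.0666, -0.0004, 0.0018]
[-124, 0] [0.007, -0.0178, 0.0287, -0.0888, -0.0005, 0.0018]
[-120, 0] [0.0071, -0.0221, 0.0373, -0.111, -0.0006, 0.0018]
[-116, 0] [0.0071, -0.0259, 0.0462, -0.1332, -0.0006, 0.0018]
[-112, 0] [0.0071, -0.029, 0.0553, -0.1554, -0.0007, 0.0018]
[-108, 0] [0.0071, -0.0315, 0.0646, -0.1777, -0.0007, 0.0017]
[-104, 0] [0.0071, -0.0333, 0.0741, -0.1999, -0.0008, 0.0017]
[-100, 0] [0.0071, -0.0344, 0.0837, -0.2221, -0.0009, 0.0017]
```

View pics/s9.png

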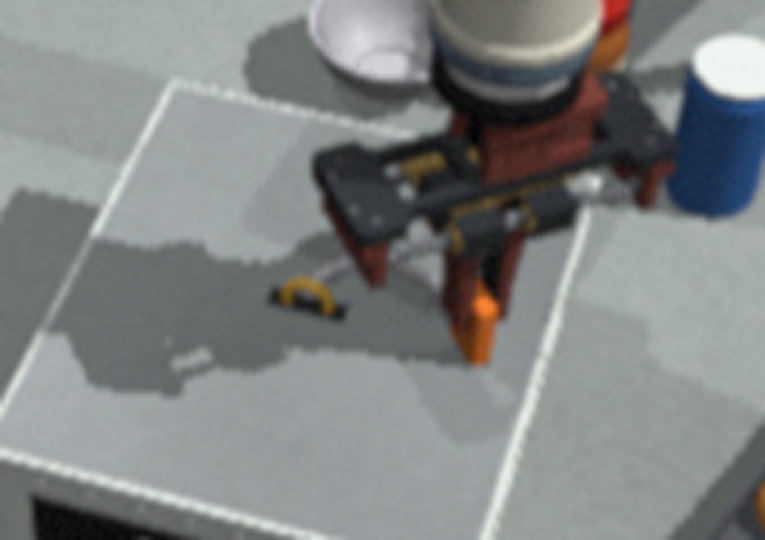

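The lid is fully down, with the ring's hole open at (307,295) and the tip just behind it. I'll start the swing in small pieces, watching the forces.

```bash
python3 -m crank '[[0.007,-0.0012,0.005,-0.022,0,0.0018],[0.007,-0.0073,0.0125,-0.044,0,0.0018],[0.007,-0.0128,0.0204,-0.0666,0,0.0018],[0.007,-0.0178,0.0287,-0.0888,0,0.0018],[0.007,-0.0178,0.0287,-0.0888,0,0.0018]]' 1
python3 - <<'E'
from h import *
f=grab("scene");I=cv2.resize(f["img"][110:230,230:400],None,fx=4.5,fy=4.5,interpolation=cv2.INTER_CUBIC)
cv2.imwrite("pics/s10.png",I[:,:,::-1])
p,y=tcp(-124,0,-.001,-.0008);s=telemetry.state();print("err",s["eef_pos"][:2]-p,s["moment"])
rows([(-120,0),(-116,0),(-112,0),(-108,0),(-104,0),(-100,0),(-96,0),(-92,0)],.1208)
E
```

```text
clock: 12.85
eef_pos: [0.6591, 0.1494, 0.1245]
eef_rot: [0.706, -0.082, -0.699, -0.084]
force: [4.3, 0.5, 11.7]
grip_width: 0.0127
err [0.00382694 0.00080891] [ 0.10439983 -0.36350061  0.20674497]
yaw -123.94235585313677 force [ 3.1  0.1 10.9]
[-120, 0] [0.0092, -0.0023, 0.016, -0.0219, -0.0031, 0.001]
[-116, 0] [0.0091, -0.0084, 0.0235, -0.0441, -0.0032, 0.0009]
[-112, 0] [0.0091, -0.0139, 0.0314, -0.0664, -0.0032, 0.0008]
[-108, 0] [0.009, -0.0189, 0.0397, -0.0886, -0.0032, 0.0007]
[-104, 0] [0.0089, -0.0232, 0.0483, -0.1108, -0.0032, 0.0006]
[-100, 0] [0.0088, -0.027, 0.0572, -0.133, -0.0033, 0.0004]
[-96, 0] [0.0088, -0.0301, 0.0663, -0.1552, -0.0033, 0.0003]
[-92, 0] [0.0087, -0.0326, 0.0756, -0.1775, -0.0033, 0.0002]
```

View pics/s10.png

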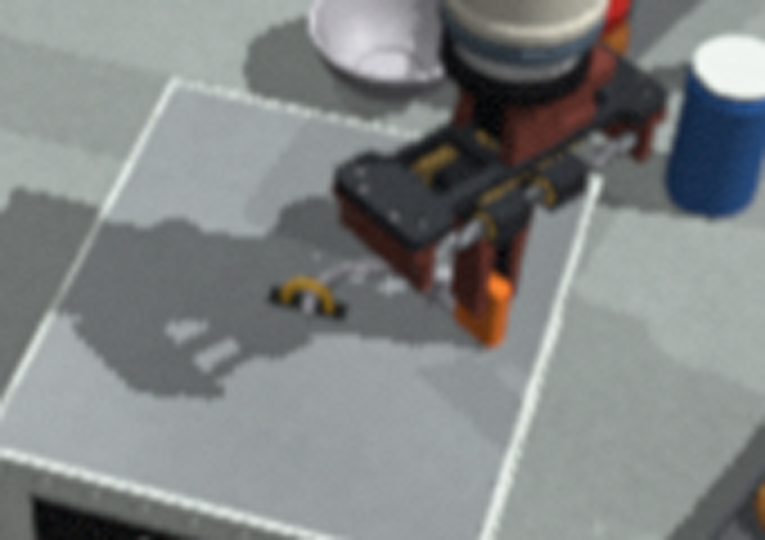

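The tip now shows through the hole at (308,300). The lateral lag comes from friction, so I'll continue with corrected rows.

```bash
python3 -m crank '[[0.011,-0.002,0.016,-0.022,-0.003,0.001],[0.011,-0.0084,0.0235,-0.044,-0.003,0.001],[0.011,-0.0139,0.0314,-0.0664,-0.003,0.001],[0.011,-0.0189,0.0397,-0.0886,-0.003,0.001],[0.011,-0.0189,0.0397,-0.0886,-0.003,0.001]]' 1
python3 - <<'E'
from h import *
p,y=tcp(-108,0,-.001,-.0008);s=telemetry.state();print("err",s["eef_pos"][:2]-p,"radial/tang",Rm(-(PF-108-135))@(s["eef_pos"][:2]-p))
rows([(-104,0),(-100,0),(-96,0),(-92,0),(-88,0),(-84,0),(-80,0),(-76,0)],.1205)
E
```

```text
clock: 13.4
eef_pos: [0.6498, 0.1618, 0.124]
eef_rot: [0.711, 0.016, -0.703, 0.015]
force: [4.8, 0.5, 11.4]
grip_width: 0.0127
err [0.00441488 0.00137129] radial/tang [ 0.00399773 -0.00232159]
yaw -107.86238800324827 force [ 4.8  0.5 11.4]
[-104, 0] [0.0086, -0.0036, 0.0183, -0.0215, -0.0035, 0.0001]
[-100, 0] [0.0085, -0.0097, 0.0258, -0.0437, -0.0035, 0.0]
[-96, 0] [0.0084, -0.0152, 0.0337, -0.0659, -0.0035, -0.0001]
[-92, 0] [0.0083, -0.0202, 0.042, -0.0881, -0.0035, -0.0002]
[-88, 0] [0.0083, -0.0246, 0.0506, -0.1103, -0.0035, -0.0003]
[-84, 0] [0.0082, -0.0284, 0.0595, -0.1326, -0.0035, -0.0005]
[-80, 0] [0.0081, -0.0315, 0.0686, -0.1548, -0.0035, -0.0006]
[-76, 0] [0.008, -0.034, 0.0779, -0.177, -0.0034, -0.0007]
```

Run:
```python
from h import *
f=grab("scene");x0,y0,k=280,150,10
I=cv2.resize(f["img"][y0:y0+58,x0:x0+78],None,fx=k,fy=k,interpolation=cv2.INTER_CUBIC)
s=telemetry.state();M=R.from_quat(s["eef_rot"]).as_matrix();print(s["force"],s["moment"])
E3=lambda w:(cv2.projectPoints(np.array([w]),f["rvec"],np.array(f["tvec"]),f["intrinsics"],f["distortion"])[0].ravel()+.5-[x0,y0])*k
def pinp(x,y,z): return s["eef_pos"]+M@np.array([.006-z,y+.04-.0008,x+.04-.001])
for a in range(-90,46,15):
    uv=E3(pinp(.04*np.cos(np.radians(a)),.04*np.sin(np.radians(a)),.004));cv2.circle(I,tuple(uv.astype(int)),4,(0,255,0),1)
for a in range(0,181,20):
    ex=Rm(20.4)@[.0125*np.cos(np.radians(a)),0];uv=E3([E_[0]+ex[0],E_[1]+ex[1],.122+.0125*np.sin(np.radians(a))]);cv2.circle(I,tuple(uv.astype(int)),3,(255,0,0),1)
cv2.imwrite("pics/s11.png",I[:,:,::-1])
```

```text
[ 4.00524231  1.55793461 10.95356262] [ 0.26374546 -0.50869194  0.14548631]
```

View pics/s11.png

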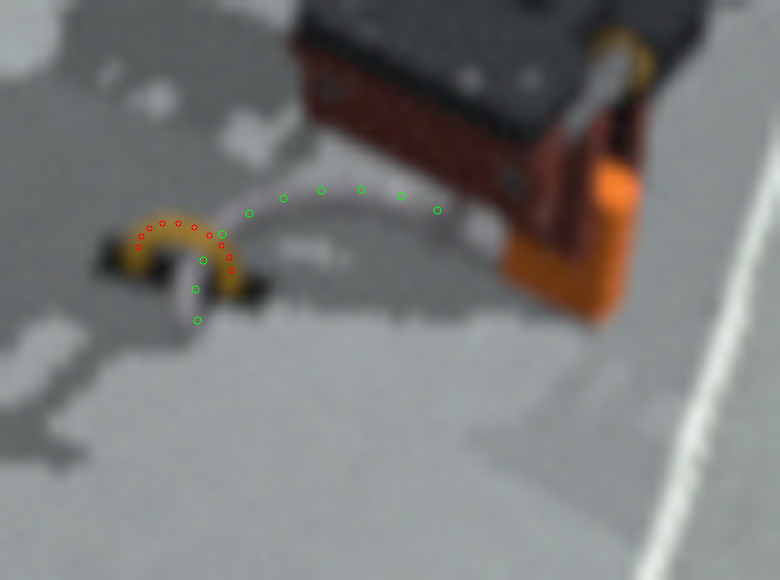

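The rod passes through the ring at about (193,275), near the hole's centre at about (185,265). It isn't touching the wire, so I'll continue.

```bash
python3 -m crank '[[0.009,-0.001,0.012,-0.022,-0.003,0],[0.0095,-0.007,0.02,-0.044,-0.003,0],[0.01,-0.0135,0.029,-0.066,-0.003,0],[0.01,-0.0185,0.038,-0.088,-0.003,0],[0.01,-0.0235,0.0475,-0.11,-0.003,0],[0.01,-0.0278,0.0575,-0.1326,-0.003,0],[0.01,-0.0278,0.0575,-0.1326,-0.003,0]]' 1
cat > chk.py <<'E'
from h import *
import sys
d=float(sys.argv[1])
f=grab("scene");x0,y0,k=280,150,8
I=cv2.resize(f["img"][y0:y0+70,x0:x0+90],None,fx=k,fy=k,interpolation=cv2.INTER_CUBIC)
cv2.imwrite(sys.argv[2],I[:,:,::-1])
p,y=tcp(d,0,-.001,-.0008);s=telemetry.state();e=s["eef_pos"][:2]-p
print("err",e,"along ring x (20.4) / along axis",Rm(-20.4)@e*[1,-1],"q",s["joint_pos"].round(2),s["moment"].round(2))
rows([(min(d+4*i,0),0) for i in range(1,9)],float(sys.argv[3]))
E
python3 chk.py -84 pics/s12.png .1203
```

```text
clock: 14.15
eef_pos: [0.631, 0.1739, 0.1239]
eef_rot: [0.693, 0.162, -0.684, 0.162]
force: [5.5, 3.7, 11.9]
grip_width: 0.0129
err [0.00534684 0.00167752] along ring x (20.4) / along axis [0.00559623 0.00029145] q [ 0.25  0.55  1.62 -0.    0.96  1.36] [ 0.57 -0.54  0.03]
yaw -84.03137936209882 force [ 3.4  2.7 12.3]
[-80.0, 0] [0.0085, -0.0088, 0.021, -0.0224, -0.0037, -0.0012]
[-76.0, 0] [0.0084, -0.0148, 0.0285, -0.0446, -0.0037, -0.0013]
[-72.0, 0] [0.0083, -0.0203, 0.0365, -0.0668, -0.0037, -0.0014]
[-68.0, 0] [0.0082, -0.0253, 0.0447, -0.0891, -0.0036, -0.0015]
[-64.0, 0] [0.008, -0.0296, 0.0534, -0.1113, -0.0036, -0.0017]
[-60.0, 0] [0.0079, -0.0334, 0.0622, -0.1335, -0.0035, -0.0018]
[-56.0, 0] [0.0078, -0.0365, 0.0714, -0.1557, -0.0035, -0.0019]
[-52.0, 0] [0.0077, -0.0389, 0.0807, -0.1779, -0.0034, -0.0021]
```

View pics/s12.png

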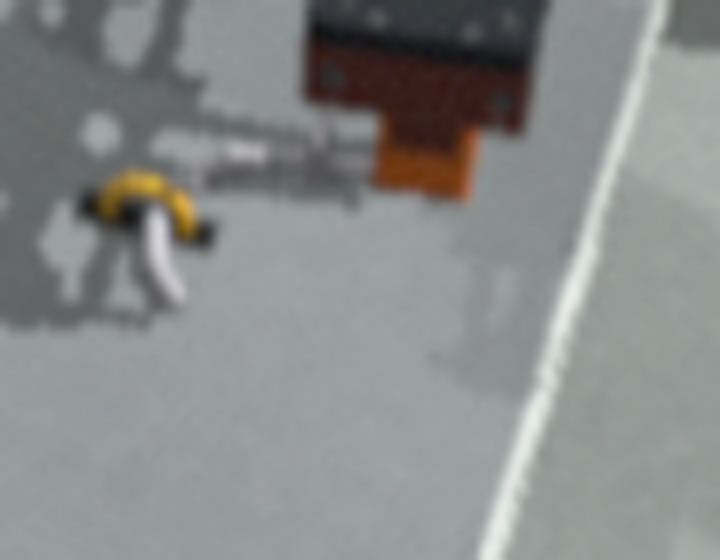

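Run:
```python
from h import *
f=grab("scene");s=telemetry.state();M=R.from_quat(s["eef_rot"]).as_matrix()
def pinp(x,y,z): return s["eef_pos"]+M@np.array([.006-z,y+.04-.0008,x+.04-.001])
w=pinp(.0283-.0028,.0283+.0028,.004);print("model tip end",w)
uv=np.array([[180,300]])/8+[280,150]-.5
print("seen tip end",onplane(f,uv,.121)[0]);
rr=onplane(f,np.array([[139,188]])/8+[280,150]-.5,.138)[0];print("ring top seen",rr,E_)
print("handle model",pinp(-.04,-.04,.046))
m=mask(f,(3,150,80),(14,255,255),(315,160,345,180));P=world(f,m);print(len(m),P.mean(0),P.min(0),P.max(0))
```

```text
model tip end [0.60441701 0.08212298 0.12126668]
seen tip end [0.60207058 0.08120893 0.121     ]
ring top seen [0.57213712 0.09820405 0.138     ] [0.5706 0.1057]
handle model [0.63105199 0.17480334 0.16381534]
60 [0.63461537 0.16710644 0.13334147] [0.62143899 0.15316603 0.12001075] [0.64661234 0.17545682 0.15537986]
```

```bash
python3 -m crank '[[0.011,-0.008,0.026,-0.022,-0.0037,-0.001],[0.011,-0.0148,0.0345,-0.0446,-0.0037,-0.001],[0.011,-0.0203,0.0425,-0.0668,-0.0037,-0.001],[0.011,-0.0258,0.0505,-0.0891,-0.0037,-0.001],[0.011,-0.0305,0.0594,-0.1113,-0.0037,-0.001],[0.011,-0.0347,0.0682,-0.1335,-0.0037,-0.001],[0.011,-0.0347,0.0682,-0.1335,-0.0037,-0.001]]' 1
python3 chk.py -60 pics/s13.png .1200
```

```text
clock: 14.95
eef_pos: [0.6057, 0.1767, 0.1236]
eef_rot: [0.644, 0.3, -0.635, 0.303]
force: [5.1, 6.1, 14.5]
grip_width: 0.0127
err [0.00294716 0.00188038] along ring x (20.4) / along axis [ 0.00341776 -0.00073515] q [ 0.27  0.52  1.68 -0.    0.93  0.96] [ 0.81 -0.65  0.08]
yaw -59.98710842718148 force [ 5.   4.6 15. ]
[-56.0, 0] [0.0088, -0.0093, 0.0155, -0.0221, -0.0031, -0.0029]
[-52.0, 0] [0.0087, -0.0154, 0.023, -0.0444, -0.003, -0.003]
[-48.0, 0] [0.0086, -0.0209, 0.0309, -0.0666, -0.0029, -0.0031]
[-44.0, 0] [0.0084, -0.0258, 0.0392, -0.0888, -0.0028, -0.0032]
[-40.0, 0] [0.0083, -0.0302, 0.0478, -0.111, -0.0027, -0.0033]
[-36.0, 0] [0.0082, -0.034, 0.0567, -0.1332, -0.0026, -0.0034]
[-32.0, 0] [0.0081, -0.0371, 0.0658, -0.1555, -0.0025, -0.0035]
[-28.0, 0] [0.008, -0.0396, 0.0751, -0.1777, -0.0024, -0.0036]
```

View pics/s13.png

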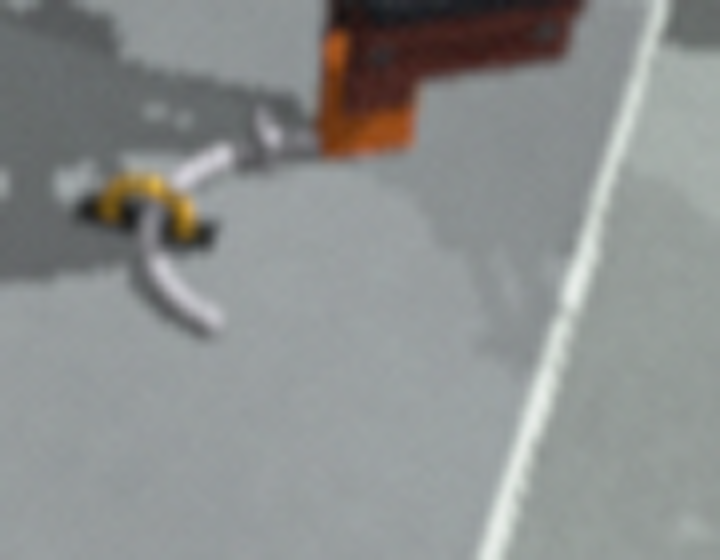

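The rod is well through, centred in the ring at (148,212). I'll continue.

```bash
python3 -m crank '[[0.009,-0.011,0.0185,-0.022,-0.003,-0.003],[0.009,-0.0175,0.0265,-0.0444,-0.003,-0.003],[0.009,-0.0233,0.0345,-0.0666,-0.003,-0.003],[0.009,-0.0285,0.0425,-0.0888,-0.003,-0.003],[0.009,-0.033,0.051,-0.111,-0.003,-0.003],[0.009,-0.037,0.06,-0.1332,-0.003,-0.003],[0.009,-0.037,0.06,-0.1332,-0.003,-0.003]]' 1
python3 chk.py -36 pics/s14.png .1202
```

```text
clock: 15.7
eef_pos: [0.5836, 0.1697, 0.1236]
eef_rot: [0.567, 0.426, -0.559, 0.43]
force: [3.2, 5.1, 13.6]
grip_width: 0.0129
err [0.00274059 0.00195081] along ring x (20.4) / along axis [ 0.0032487  -0.00087316] q [ 0.26  0.49  1.73 -0.    0.91  0.54] [ 0.89 -0.59  0.14]
yaw -35.97612678439772 force [ 2.6  5.8 13.2]
[-32.0, 0] [0.0083, -0.0119, 0.0137, -0.0221, -0.0015, -0.0032]
[-28.0, 0] [0.0082, -0.018, 0.0212, -0.0443, -0.0014, -0.0033]
[-24.0, 0] [0.0081, -0.0235, 0.0291, -0.0665, -0.0013, -0.0033]
[-20.0, 0] [0.0081, -0.0285, 0.0374, -0.0887, -0.0012, -0.0034]
[-16.0, 0] [0.008, -0.0328, 0.046, -0.111, -0.0011, -0.0034]
[-12.0, 0] [0.0079, -0.0366, 0.0549, -0.1332, -0.001, -0.0035]
[-8.0, 0] [0.0078, -0.0397, 0.064, -0.1554, -0.0008, -0.0035]
[-4.0, 0] [0.0077, -0.0422, 0.0733, -0.1776, -0.0007, -0.0035]
```

View pics/s14.png

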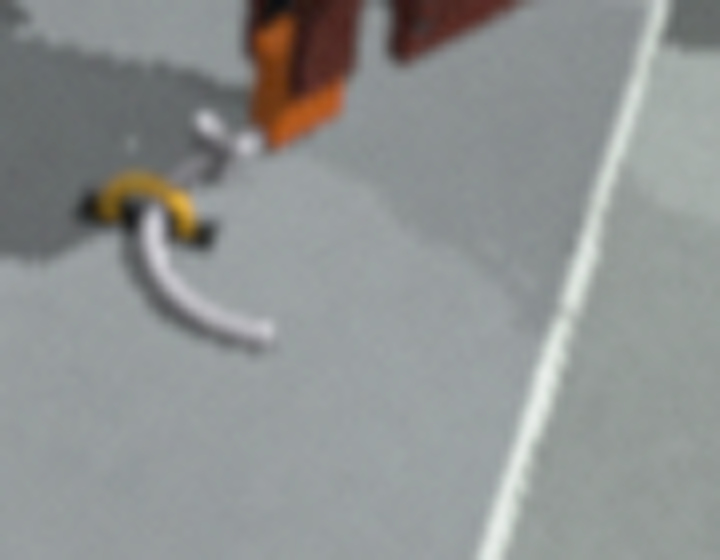

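```bash
python3 -m crank '[[0.0095,-0.0145,0.016,-0.022,-0.001,-0.003],[0.0095,-0.0215,0.0238,-0.0443,-0.001,-0.003],[0.0095,-0.0275,0.0317,-0.0665,-0.001,-0.003],[0.0095,-0.0325,0.04,-0.0887,-0.001,-0.003],[0.0095,-0.037,0.0485,-0.111,-0.001,-0.003],[0.0095,-0.0408,0.0573,-0.1332,-0.001,-0.003],[0.0095,-0.0408,0.0573,-0.1332,-0.001,-0.003]]' 1
python3 chk.py -12 pics/s15.png .1202
python3 - <<'E'
from h import *
f=grab("wrist");cv2.imwrite("pics/w15.png",f["img"][:,:,::-1])
E
```

```text
clock: 16.45
eef_pos: [0.5662, 0.1545, 0.1236]
eef_rot: [0.466, 0.534, -0.458, 0.538]
force: [2.0, 8.1, 15.2]
grip_width: 0.0127
err [0.00257771 0.00204039] along ring x (20.4) / along axis [ 0.00312727 -0.00101391] q [0.25 0.46 1.78 0.   0.89 0.1 ] [ 1.3  -0.36  0.17]
yaw -11.987338134014536 force [ 1.7  7.2 16.6]
[-8.0, 0] [0.0082, -0.0138, 0.0112, -0.0221, -0.0007, -0.0039]
[-4.0, 0] [0.0081, -0.0198, 0.0187, -0.0444, -0.0006, -0.0039]
[0.0, 0] [0.008, -0.0254, 0.0266, -0.0666, -0.0005, -0.0039]
[0, 0] [0.008, -0.0254, 0.0266, -0.0666, -0.0005, -0.0039]
[0, 0] [0.008, -0.0254, 0.0266, -0.0666, -0.0005, -0.0039]
[0, 0] [0.008, -0.0254, 0.0266, -0.0666, -0.0005, -0.0039]
[0, 0] [0.008, -0.0254, 0.0266, -0.0666, -0.0005, -0.0039]
[0, 0] [0.008, -0.0254, 0.0266, -0.0666, -0.0005, -0.0039]
```

View pics/s15.png

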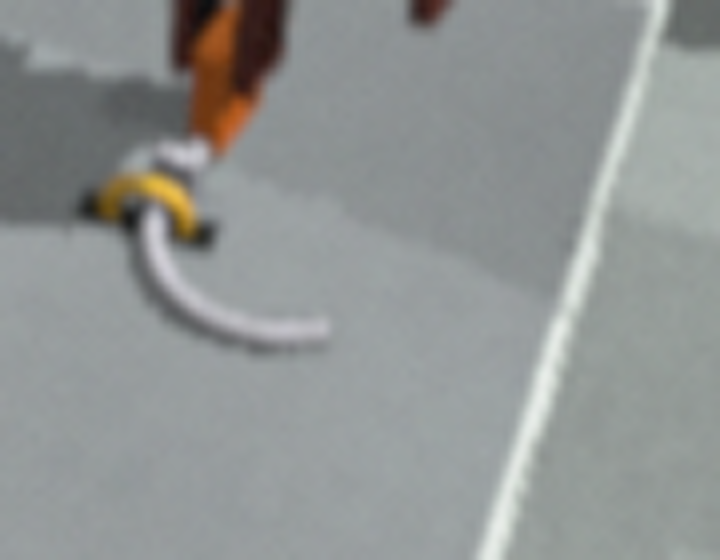

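View pics/w15.png

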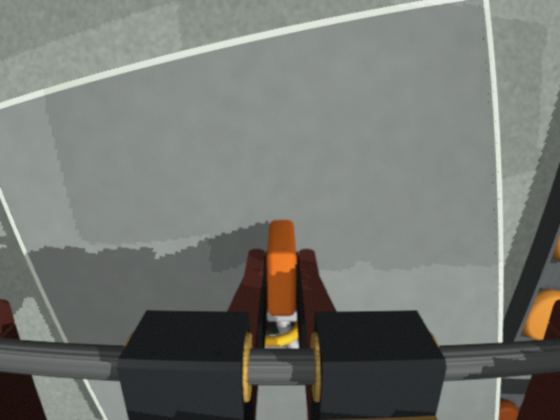

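```bash
python3 -m crank '[[0.009,-0.015,0.0125,-0.022,0,-0.003],[0.009,-0.021,0.02,-0.0444,0,-0.003],[0.009,-0.0255,0.0255,-0.06,0,-0.003],[0.009,-0.0255,0.0255,-0.06,0,-0.003]]' 1
python3 chk.py -1 pics/s16.png .1202
python3 - <<'E'
from h import *
import pickle
f=grab("wrist");pickle.dump(f,open("w16.pkl","wb"));cv2.imwrite("pics/w16.png",cv2.resize(f["img"][260:380,220:340],None,fx=5,fy=5)[:,:,::-1])
E
```

```text
clock: 16.95
eef_pos: [0.5615, 0.1455, 0.1236]
eef_rot: [0.414, 0.575, -0.405, 0.578]
force: [0.8, 7.8, 15.3]
grip_width: 0.0129
err [0.00338798 0.00210838] along ring x (20.4) / along axis [ 0.00391042 -0.00079519] q [ 0.23  0.45  1.79  0.01  0.88 -0.11] [ 1.43 -0.13  0.15]
yaw -1.2076577391865868 force [ 0.9  7.  14.9]
[0, 0] [0.0084, -0.0115, 0.0039, -0.0067, -0.0008, -0.0042]
[0, 0] [0.0084, -0.0115, 0.0039, -0.0067, -0.0008, -0.0042]
[0, 0] [0.0084, -0.0115, 0.0039, -0.0067, -0.0008, -0.0042]
[0, 0] [0.0084, -0.0115, 0.0039, -0.0067, -0.0008, -0.0042]
[0, 0] [0.0084, -0.0115, 0.0039, -0.0067, -0.0008, -0.0042]
[0, 0] [0.0084, -0.0115, 0.0039, -0.0067, -0.0008, -0.0042]
[0, 0] [0.0084, -0.0115, 0.0039, -0.0067, -0.0008, -0.0042]
[0, 0] [0.0084, -0.0115, 0.0039, -0.0067, -0.0008, -0.0042]
```

View pics/s16.png

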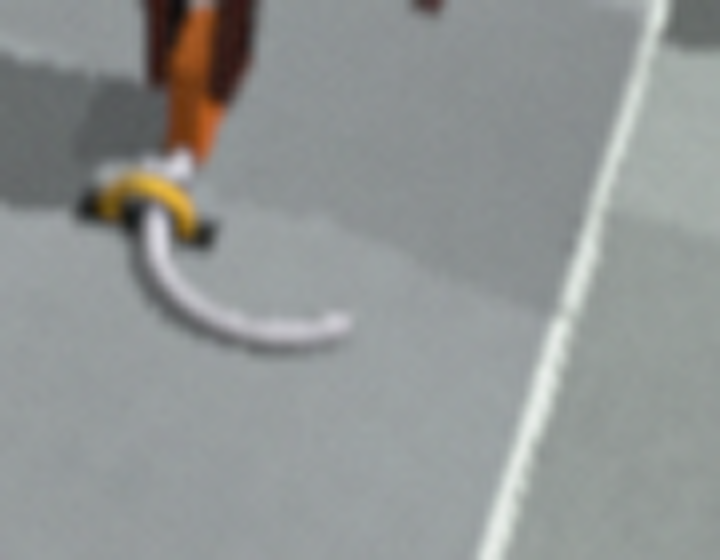

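View pics/w16.png

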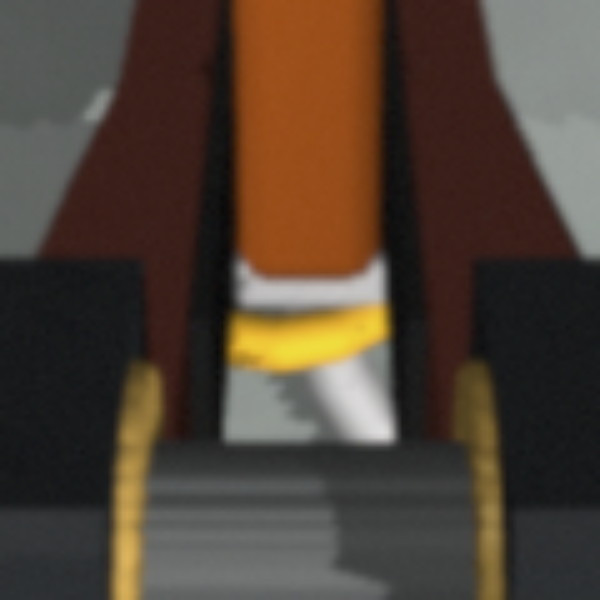

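Run:
```python
from h import *
import pickle
f=pickle.load(open("w16.pkl","rb"));s=telemetry.state();M=R.from_quat(s["eef_rot"]).as_matrix()
for u in (272,282,292):
  for v in range(310,350,2):
    w=world(f,[[u,v]])[0];l=(w-s["eef_pos"])@M
    print(u,v,f["img"][v,u],w.round(4),l.round(4))
m=mask(f,(18,150,80),(35,255,255),(255,300,310,350));W=world(f,m);L=(W-s["eef_pos"])@M
print("ring tool",L.mean(0),L.min(0),L.max(0))
```

```text
272 310 [148  74  23] [0.5592 0.1339 0.1637] [-0.0402 -0.0055  0.0101]
272 312 [148  75  27] [0.5596 0.1328 0.1635] [-0.0401 -0.0055  0.0113]
272 314 [133  82  56] [0.56   0.1315 0.163 ] [-0.0395 -0.0055  0.0127]
272 316 [176 168 165] [0.5659 0.1131 0.1359] [-0.0125 -0.0063  0.032 ]
272 318 [193 192 192] [0.5663 0.1121 0.1362] [-0.0128 -0.0063  0.0331]
272 320 [165 164 164] [0.5667 0.1108 0.1359] [-0.0125 -0.0063  0.0345]
272 322 [95 88 71] [0.5304 0.2237 0.3087] [-0.1849 -0.0014 -0.0845]
272 324 [156 119  34] [0.5678 0.1076 0.1348] [-0.0114 -0.0064  0.0378]
272 326 [221 170  47] [0.5679 0.1074 0.1364] [-0.013  -0.0064  0.038 ]
272 328 [239 200  56] [0.568  0.107  0.1375] [-0.0141 -0.0063  0.0385]
272 330 [235 195  54] [0.5684 0.1059 0.1378] [-0.0144 -0.0064  0.0396]
272 332 [221 171  53] [0.5688 0.1046 0.1377] [-0.0143 -0.0064  0.041 ]
272 334 [157 145 115] [0.5735 0.0901 0.1187] [ 0.0046 -0.0069  0.0563]
272 336 [139 146 140] [0.5739 0.089  0.1192] [ 0.0042 -0.0069  0.0575]
272 338 [144 152 146] [0.5747 0.0866 0.1177] [ 0.0057 -0.007   0.06  ]
272 340 [144 151 146] [0.575  0.0858 0
[... 2571 characters left out ...]
 0.051 ]
292 334 [179 178 178] [0.5832 0.098  0.1248] [-0.0012  0.0049  0.052 ]
292 336 [197 195 194] [0.5836 0.0967 0.1248] [-0.0013  0.0049  0.0533]
292 338 [211 208 210] [0.5839 0.0959 0.1255] [-0.002   0.0049  0.0542]
292 340 [219 217 217] [0.5841 0.0952 0.1265] [-0.003   0.0048  0.0549]
292 342 [218 216 216] [0.585  0.0929 0.1251] [-0.0016  0.0049  0.0574]
292 344 [212 211 210] [0.5855 0.0916 0.1252] [-0.0017  0.0049  0.0588]
292 346 [198 197 197] [0.5855 0.0914 0.1267] [-0.0032  0.0049  0.059 ]
292 348 [120 120 119] [0.5518 0.1723 0.2386] [-0.115   0.0011 -0.0287]
ring tool [-0.01366853 -0.00193875  0.03822843] [-0.0611244  -0.00969041  0.00464421] [-0.00761147  0.00733284  0.0430394 ]
```

Per depth, the collar face is about 1.5 mm from the ring. The rod sits about 3 mm off the ring's crest, so I'll ease it towards the centre before unloading.

```bash
python3 -m crank '[[0.008,-0.006,0,-0.003,0,-0.002],[0.007,-0.012,0.001,-0.005,0,-0.004],[0.007,-0.014,0.001,-0.006,0,-0.004],[0.007,-0.014,0.001,-0.006,0,-0.004]]' 1
python3 - <<'E'
from h import *
f=grab("wrist");s=telemetry.state();M=R.from_quat(s["eef_rot"]).as_matrix()
g=np.array([[u,v] for u in range(262,304) for v in range(314,348)])
L=(world(f,g)-s["eef_pos"])@M;hsv=cv2.cvtColor(f["img"],cv2.COLOR_RGB2HSV)[g[:,1],g[:,0]]
y=(hsv[:,0]>18)&(hsv[:,0]<35)&(hsv[:,1]>150)&(L[:,0]>-.02)&(L[:,0]<0)
a=L[y];
for u in range(262,304,4):
    k=y&(abs(g[:,0]-u)<2)
    if k.any(): print(u,L[k].min(0)[0].round(4),np.median(L[k,1]).round(4),"zmin",L[k][:,2].min().round(4))
c=(hsv[:,1]<40)&(abs(L[:,0]+.0122)<.002)&(L[:,2]<.04);print("collar z",np.percentile(L[c,2],[1,99]),"y",np.percentile(L[c,1],[1,50,99]),c.sum())
p,yy=tcp(0,0,-.001,-.0008);print("err",Rm(-20.4)@(s["eef_pos"][:2]-p)*[1,-1],"yaw",yawy(s)-90-PF,s["eef_pos"],s["force"])
E
```

```text
clock: 17.45
eef_pos: [0.5611, 0.1453, 0.1242]
eef_rot: [0.408, 0.578, -0.4, 0.582]
force: [4.3, 5.3, 11.9]
grip_width: 0.0129
266 -0.0139 -0.0092 zmin 0.0369
270 -0.0142 -0.0075 zmin 0.0372
274 -0.0145 -0.0053 zmin 0.0371
278 -0.0147 -0.0032 zmin 0.0367
282 -0.014 -0.001 zmin 0.0365
286 -0.0134 0.0012 zmin 0.0371
290 -0.0126 0.0033 zmin 0.0377
294 -0.0104 0.0056 zmin 0.0382
298 -0.0086 0.0073 zmin 0.0398
collar z [0.03067519 0.03524924] y [-0.00908264 -0.00154968  0.00647528] 161
err [ 0.00413558 -0.00143832] yaw -0.1571149809881831 [0.56113036 0.14532252 0.12421636] [ 4.17964874  4.36500255 11.76289049]
```

```bash
python3 -m crank '[[0.004,-0.01,0,0,0,-0.003],[0.004,-0.016,0,0,0,-0.003],[0.004,-0.02,0,0,0,-0.003],[0.004,-0.02,0,0,0,-0.003]]' 1
```

```text
clock: 17.9
eef_pos: [0.559, 0.1441, 0.1261]
eef_rot: [0.409, 0.578, -0.4, 0.583]
force: [4.8, 2.3, 10.7]
grip_width: 0.0129
```

```bash
python3 -m crank '[[-0.001,-0.002,0,0,0,0],[-0.003,-0.002,0,0,0,0],[-0.005,-0.002,0,0,0,0],[-0.005,-0.002,0,0,0,0]]' 1
python3 chk.py 0 pics/s18.png .12
python3 - <<'E'
from h import *
f=grab("wrist");s=telemetry.state();M=R.from_quat(s["eef_rot"]).as_matrix()
g=np.array([[u,v] for u in range(262,304) for v in range(314,348)])
L=(world(f,g)-s["eef_pos"])@M;hsv=cv2.cvtColor(f["img"],cv2.COLOR_RGB2HSV)[g[:,1],g[:,0]]
y=(hsv[:,0]>18)&(hsv[:,0]<35)&(hsv[:,1]>150)&(L[:,0]>-.02)&(L[:,0]<0)
for u in range(262,304,4):
    k=y&(abs(g[:,0]-u)<2)
    if k.any(): print(u,L[k].min(0)[0].round(4),np.median(L[k,1]).round(4),"zmin",L[k][:,2].min().round(4))
c=(hsv[:,1]<40)&(abs(L[:,0]+.0122)<.002)&(L[:,2]<.04);print("collar z",np.percentile(L[c,2],[1,99]),"y",np.percentile(L[c,1],[1,50,99]),c.sum())
cv2.imwrite("pics/w18.png",cv2.resize(f["img"][260:380,220:340],None,fx=5,fy=5)[:,:,::-1])
E
```

```text
clock: 18.3
eef_pos: [0.5594, 0.1442, 0.1293]
eef_rot: [0.41, 0.577, -0.399, 0.583]
force: [0.7, 0.8, 6.7]
grip_width: 0.0127
err [0.0016058  0.00165384] along ring x (20.4) / along axis [ 0.00208157 -0.00099037] q [ 0.23  0.44  1.8   0.    0.89 -0.13] [ 0.19 -0.11 -0.03]
yaw -0.1597588578835314 force [0.  0.1 7.8]
[0, 0] [0.0231, -0.0056, 0.0025, -0.0009, -0.0004, -0.0054]
[0, 0] [0.0231, -0.0056, 0.0025, -0.0009, -0.0004, -0.0054]
[0, 0] [0.0231, -0.0056, 0.0025, -0.0009, -0.0004, -0.0054]
[0, 0] [0.0231, -0.0056, 0.0025, -0.0009, -0.0004, -0.0054]
[0, 0] [0.0231, -0.0056, 0.0025, -0.0009, -0.0004, -0.0054]
[0, 0] [0.0231, -0.0056, 0.0025, -0.0009, -0.0004, -0.0054]
[0, 0] [0.0231, -0.0056, 0.0025, -0.0009, -0.0004, -0.0054]
[0, 0] [0.0231, -0.0056, 0.0025, -0.0009, -0.0004, -0.0054]
266 -0.0082 -0.0093 zmin 0.0381
270 -0.0088 -0.0076 zmin 0.0386
274 -0.0087 -0.0054 zmin 0.0387
278 -0.0097 -0.0032 zmin 0.0386
282 -0.0096 -0.001 zmin 0.0378
286 -0.0087 0.0012 zmin 0.0384
290 -0.0091 0.0034 zmin 0.039
294 -0.007 0.0052 zmin 0.0396
collar z [0.03066377 0.03524115] y [-0.00903731 -0.00152691  0.0065012 ] 159
```

View pics/s18.png

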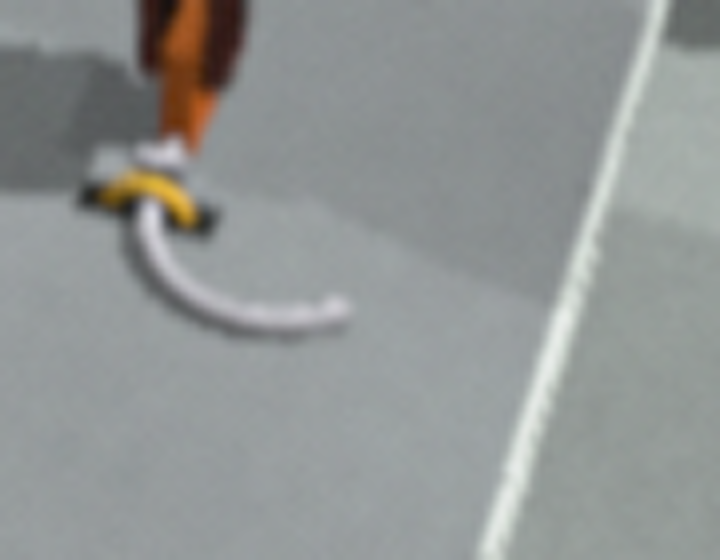

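The lid is nearly resting on the pin and the lateral force is about 0. The collar gap is about 2.5 mm, so I'll close it a little before letting go.

```bash
python3 -m crank '[[0.005,0,0,0,0,0],[0.005,0,0.004,0,0,0],[0.005,0,0.009,0,0,0],[0.005,0,0.009,0,0,0]]' 1
python3 - <<'E'
from h import *
f=grab("wrist");s=telemetry.state();M=R.from_quat(s["eef_rot"]).as_matrix()
g=np.array([[u,v] for u in range(262,304) for v in range(314,348)])
L=(world(f,g)-s["eef_pos"])@M;hsv=cv2.cvtColor(f["img"],cv2.COLOR_RGB2HSV)[g[:,1],g[:,0]]
y=(hsv[:,0]>18)&(hsv[:,0]<35)&(hsv[:,1]>150)&(L[:,0]>-.02)&(L[:,0]<0)
print([L[y&(abs(g[:,0]-u)<2)][:,2].min().round(4) for u in range(266,296,4)])
c=(hsv[:,1]<40)&(abs(L[:,0]+.0122)<.002)&(L[:,2]<.04);print("collar z",np.percentile(L[c,2],[1,99]))
print(s["force"],s["eef_pos"],yawy(s)-90-PF)
E
```

```text
clock: 18.8
eef_pos: [0.5602, 0.1427, 0.1281]
eef_rot: [0.411, 0.578, -0.399, 0.582]
force: [-5.0, 9.0, 9.0]
grip_width: 0.0127Traceback (most recent call last):
  File "<stdin>", line 6, in <module>
    return umr_minimum(a, axis, None, out, keepdims, initial, where)
ValueError: zero-size array to reduction operation minimum which has no identity
```

```bash
python3 -m crank '[[0,0,-0.002,0,0,0],[-0.002,0,-0.003,0,0,0],[-0.003,0,-0.003,0,0,0],[-0.003,0,-0.003,0,0,0]]' 1
python3 - <<'E'
from h import *
f=grab("wrist");s=telemetry.state();M=R.from_quat(s["eef_rot"]).as_matrix()
g=np.array([[u,v] for u in range(262,304) for v in range(312,348)])
L=(world(f,g)-s["eef_pos"])@M;hsv=cv2.cvtColor(f["img"],cv2.COLOR_RGB2HSV)[g[:,1],g[:,0]]
y=(hsv[:,0]>18)&(hsv[:,0]<35)&(hsv[:,1]>150)&(L[:,0]>-.02)&(L[:,0]<0)
print([np.r_[L[y&(abs(g[:,0]-u)<2)][:,2],9].min().round(4) for u in range(266,300,4)])
c=(hsv[:,1]<40)&(abs(L[:,0]+.0122)<.002)&(L[:,2]<.04);print("collar z",np.percentile(L[c,2],[1,99]))
print(s["force"],s["eef_pos"],yawy(s)-90-PF)
E
```

```text
clock: 19.25
eef_pos: [0.5602, 0.1434, 0.1294]
eef_rot: [0.411, 0.577, -0.399, 0.583]
force: [1.8, -3.7, 3.1]
grip_width: 0.013
[np.float64(0.0382), np.float64(0.0385), np.float64(0.0378), np.float64(0.0377), np.float64(0.0385), np.float64(0.0386), np.float64(0.0391), np.float64(9.0), np.float64(9.0)]
collar z [0.03004377 0.03521919]
[ 2.87776868 -5.00366183  2.91951481] [0.56014447 0.14339503 0.12935141] -0.209453890661095
```

```bash
python3 -m crank '[[0,0,0,0,0,0],[0,0,0,0,0,0]]' 1
python3 -m crank '[[0,0,0,0,0,0],[0,0,0,0,0,0],[0,0,0,0,0,0],[0,0,0,0,0,0],[0,0,0,0,0,0]]' -0.3
python3 - <<'E'
from h import *
f=grab("wrist");cv2.imwrite("pics/w20.png",f["img"][:,:,::-1])
E
```

```text
clock: 19.5
eef_pos: [0.5602, 0.1434, 0.1294]
eef_rot: [0.411, 0.577, -0.399, 0.582]
force: [1.2, -3.0, 3.1]
grip_width: 0.0129
clock: 20.0
eef_pos: [0.56, 0.1435, 0.1292]
eef_rot: [0.411, 0.577, -0.399, 0.582]
force: [0.5, 0.0, 1.3]
grip_width: 0.049
```

View pics/w20.png

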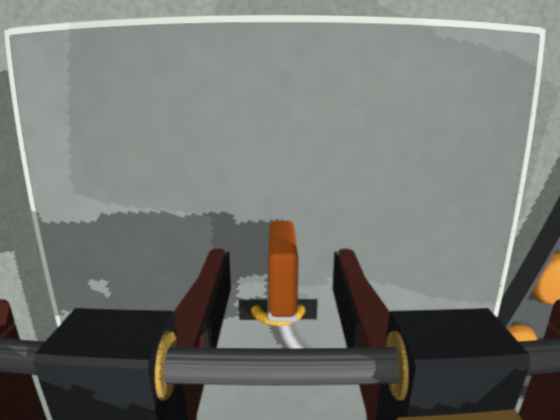

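The fingers at (205,290) and (360,290) are clear of the handle at (284,270), and the ring sits at the collar at (280,315). I'll go straight up, back off, and check.

```bash
python3 -m crank '[[-0.03,0,0,0,0,0],[-0.08,0,0,0,0,0],[-0.16,0,0,0,0,0],[-0.26,0,0,0,0,0],[-0.28,0,0,0,0,0],[-0.28,0,-0.08,0,0,0],[-0.28,0,-0.08,0,0,0]]' -0.3
python3 - <<'E'
from h import *
import pickle
f=grab("wrist");cv2.imwrite("pics/w21.png",f["img"][:,:,::-1]);pickle.dump(f,open("w21.pkl","wb"))
E
python3 chk.py 0 pics/s21.png .12 | head -1
```

```text
clock: 20.75
eef_pos: [0.5466, 0.1743, 0.2423]
eef_rot: [0.411, 0.578, -0.398, 0.583]
force: [0.3, 0.1, 0.0]
grip_width: 0.0573
err [-0.01082493  0.03011665] along ring x (20.4) / along axis [ 0.00035181 -0.03200106] q [ 0.28  0.29  1.72  0.01  1.11 -0.07] [ 0.02 -0.12 -0.  ]
```

View pics/w21.png

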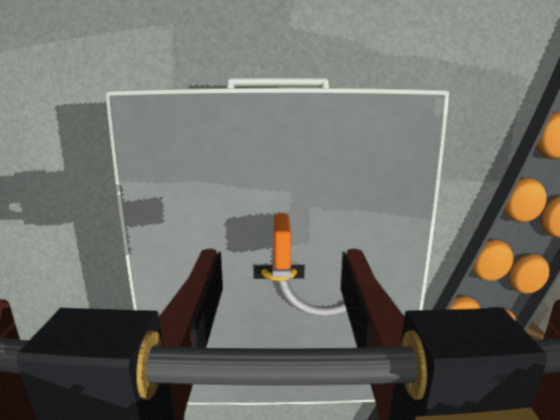

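View pics/s21.png

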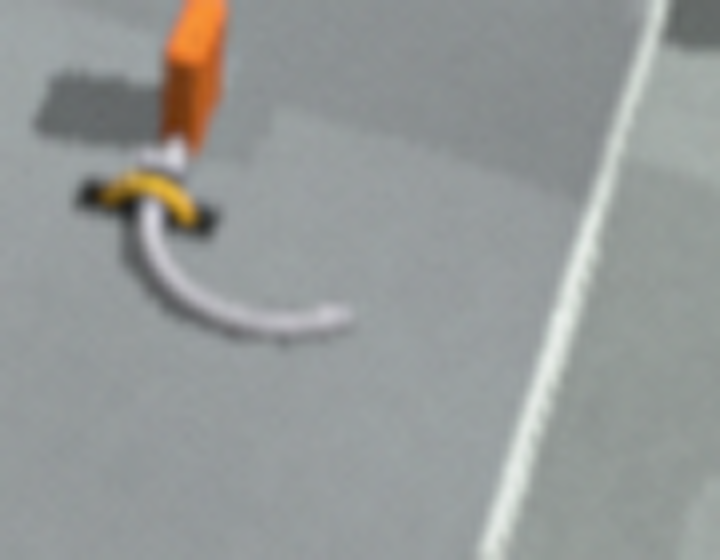

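Run:
```python
from h import *
import pickle
f=pickle.load(open("w21.pkl","rb"))
u,v=np.meshgrid(range(140,420,3),range(105,200,3));W=world(f,np.c_[u.ravel(),v.ravel()]);k=abs(W[:,2]-.12)<.02;print("lid z",np.median(W[k,2]))
m=mask(f,(3,150,80),(15,255,255),(265,200,300,275));W=world(f,m);h=np.percentile(W[:,2],90);t=W[W[:,2]>h-.004];print("handle top",h,t.mean(0))
A=np.c_[t[:,:2],np.ones(len(t))];print("slope deg",np.degrees(np.linalg.lstsq(A,t[:,2],rcond=None)[0][:2]))
# profile along the pin axis, from E along PF
d=Rm(PF)@[1,0];g=np.array([[u,v] for u in range(268,296) for v in range(262,300)]);W=world(f,g);hs=cv2.cvtColor(f["img"],cv2.COLOR_RGB2HSV)[g[:,1],g[:,0]]
a=(W[:,:2]-E_)@d;b=(W[:,:2]-E_)@(Rm(20.4)@[1,0])
y=(hs[:,0]>17)&(hs[:,0]<35)&(hs[:,1]>140);c=(hs[:,1]<50)&(W[:,2]>.133)&(W[:,2]<.146)
print("ring along axis mm",np.percentile(a[y],[2,98])*1e3,"lat",np.percentile(b[y],[2,98])*1e3);print("collar",np.percentile(a[c],[2,98])*1e3,"lat",np.percentile(b[c],[2,98])*1e3,c.sum())
print(telemetry.state()["clock"],telemetry.state()["force"])
f=grab("scene");cv2.imwrite("pics/sf.png",f["img"][:,:,::-1])
```

```text
lid z 0.12397900133572687
handle top 0.17024266508885647 [0.55739582 0.14657879 0.17131817]
slope deg [-42.44199268  59.38795255]
ring along axis mm [-3.56768638  5.10540092] lat [-9.64312716 14.20789985]
collar [-9.79324262 -3.77740271] lat [-5.2214545   9.16290072] 125
20.85 [ 0.8349472  -0.68182333 -0.55208524]
```

View pics/sf.png

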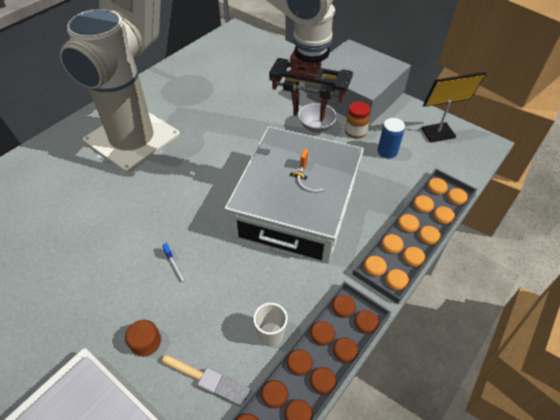

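Run:
```python
from h import *
import pickle
f=pickle.load(open("w21.pkl","rb"));d=Rm(PF)@[1,0]
for v in range(214,270,5):
    w=world(f,[[281,v]])[0];print(v,f["img"][v,281],w.round(4),round(float((w[:2]-E_)@d)*1e3,1))
for uv in [(281,285),(286,292),(294,300),(304,306),(315,310),(328,310),(338,308)]:
    g=np.array([[uv[0],uv[1]+k] for k in range(-6,7)]);print(uv,np.sort(world(f,g)[:,2])[-3:].round(4))
```

```text
214 [116  64  32] [0.5525 0.1599 0.1328] -57.1
219 [120  61  17] [0.5526 0.1591 0.1429] -56.3
224 [122  62  19] [0.5524 0.159  0.1546] -56.3
229 [125  63  19] [0.552  0.1593 0.1663] -56.7
234 [230 123  44] [0.553  0.1565 0.169 ] -53.8
239 [231 128  43] [0.5543 0.153  0.1695] -50.0
244 [231 128  41] [0.5556 0.1494 0.1698] -46.2
249 [231 128  43] [0.5571 0.1454 0.1695] -42.0
254 [231 128  44] [0.5584 0.1418 0.1699] -38.1
259 [231 128  42] [0.56   0.1375 0.1689] -33.5
264 [231 128  44] [0.5611 0.1344 0.1707] -30.2
269 [155  93  61] [0.5688 0.1153 0.1384] -9.6
(281, 285) [0.1324 0.1369 0.1373]
(286, 292) [0.1319 0.1319 0.132 ]
(294, 300) [0.132  0.1324 0.1331]
(304, 306) [0.1322 0.1323 0.4275]
(315, 310) [0.1311 0.1312 0.1318]
(328, 310) [0.1316 0.1323 0.1329]
(338, 308) [0.1312 0.1315 0.1319]
```

The handle top is level at 169.7 mm. The rod top is at 131.5 to 132 mm all along, which is the lid plus 8 mm, so the pin lies flat. I'll hand the job in.

```bash
python3 -c "
from station import order
print(order.finish_job())"
```

```text
the job is handed in; nothing more can be done
None
```

The lid is locked. The curved pin is through the ring and holds the lid down alone, with the robot clear. I gripped the pin by its handle, pressed the lid to its stop with it and swung the rod about 140° through the ring. Then I eased off, let go and backed away. I handed in at about 21 s.

**Last checks:**
- **Lid:** it stays about 4 mm down; 4.5 mm was expected, and the difference is within the 2 mm calibration.
- **Pin:** it lies flat, with the rod top 8 mm above the lid along its whole length and the handle top level.
- **Collar:** about 1 mm from the ring, by depth.
- **Other things:** the last picture shows them where they were, judged by eye rather than measured.

**Less clean points:**
- **Tracking:** friction made the tool trail its path by up to about 5 mm sideways. The pictures showed the rod staying near the middle of the hole, and I corrected for the trail.
- **Forces:** the downward force reached about 32 N for a moment at the stop. Closing the last collar gap, the sideways force reached about 10 N (friction or light contact with the ring); I backed off before releasing.
- **Lid during the swing:** the downward force was about 11–15 N, so the lid may have risen about 1 mm off its stop at times. Near the end I let it up about 2.5 mm to centre the rod, with the rod already fully through.

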